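# Clip the nail-tip cases into a square pile on the rack

### The job

Stack the rose and the ivory nail-tip case on the grey bottom case of the rack, in either order, as one square pile: tuck each case's tongue under the bridge at the slotted end of the case below, then press its other end down until the spring clip snaps over it and it lies flat and fully home. Leave the bottles, the finger rest and the clip stand where they are.

Things in the scene. Friction and masses are not known exactly. Their poses are not given: they have to be found in the camera images.
- rack: grey plastic rack screwed to the sill, with the fixed grey bottom case of the pile (box 140 x 64 mm, lid plane at 25 mm, rim top at 33 mm, like the loose cases). Origin: on the sill under that case's centre; x from tongue slot to clip, roughly away from the robot. A case fully home has its origin 25 mm above that of the thing below, same axes. Bottle row, 160 x 42 mm, 40 high, at y +115 mm.
- rack_slot (a point): tongue slot in the rim of the rack's bottom case, on the lid plane at its -x end, 69 mm in -x from the rack's origin, where a home case's tongue tip lies. Rim wall x -64 to -70 mm; slot 46 wide, 5 high, under a bridge 3 mm thick (rim top 8 mm over the lid). The loose cases have the same slot. Foot in recess: about 1 mm play lengthwise, 1.5 mm to each side
- rack_clip (a point): stainless spring clip in the +x rim wall (x 64 to 70 mm, inner edge bevelled 2 mm) of the rack's bottom case, on the lid plane at x 63 mm; the same on the loose cases. Its nose, 24 mm wide, 3.4 to 9 mm over the lid, sloped above, juts 3 mm into the recess and springs outward (4 N to start, 2.2 N more per mm); pushing a case's end past it takes about 5 to 10 N down
- case_rose: loose rose pink nail-tip case, 140 mm long (x, towards its clip end) x 64 wide (y) x 33 high, 0.13-0.25 kg. Origin: centre of the foot's underside. Foot 0-10 mm up, 126 x 51; box 10-25 mm, 140 x 64, gripped across the 64; lid plane 25 mm; rim on the lid 25-33 mm, 60 wide outside, recess in it 128 x 54. Rim with tongue slot (-x end) and spring clip (+x end) as on the rack
- case_ivory: loose ivory nail-tip case, 140 mm long (x, towards its clip end) x 64 wide (y) x 33 high, 0.13-0.25 kg. Origin: centre of the foot's underside. Foot 0-10 mm up, 126 x 51; box 10-25 mm, 140 x 64, gripped across the 64; lid plane 25 mm; rim on the lid 25-33 mm, 60 wide outside, recess in it 128 x 54. Rim with tongue slot (-x end) and spring clip (+x end) as on the rack
- case_rose_tongue (a point): tip of the rose case's tongue, on its underside, 69 mm in -x from the case's origin. The tongue sticks out of the foot from x -63 to -69 mm, 40 wide, 3.5 thick, level with the underside. It goes under the bridge of the case below only with the clip end raised (10 to 20 degrees is good): let straight down level, the case lands on the bridge or on the clip-end wall
- case_ivory_tongue (a point): tip of the ivory case's tongue, on its underside, 69 mm in -x from the case's origin. The tongue sticks out of the foot from x -63 to -69 mm, 40 wide, 3.5 thick, level with the underside. It goes under the bridge of the case below only with the clip end raised (10 to 20 degrees is good): let straight down level, the case lands on the bridge or on the clip-end wall
- case_rose_clip_end (a point): middle of the rose case's foot at its clip end, on the underside, 63 mm in +x from the case's origin. From x 60 to 63 mm the foot is only a flange 3 mm thick, over which the clip of the case below snaps. Home, this point lies on the lid plane below; a case merely laid on the clip stays 6 to 9 mm high there
- case_ivory_clip_end (a point): middle of the ivory case's foot at its clip end, on the underside, 63 mm in +x from the case's origin. From x 60 to 63 mm the foot is only a flange 3 mm thick, over which the clip of the case below snaps. Home, this point lies on the lid plane below; a case merely laid on the clip stays 6 to 9 mm high there
- bottle_1: empty glass polish bottle with black cap, 30 mm diameter, 72 mm high, standing in a slot of the rack; origin at its base. Leave alone
- bottle_2: second such bottle, in another slot. Leave alone
- finger_rest: rose hard silicone finger rest, 56 x 120 mm, 48 mm high, rounded top; origin under its centre. Leave alone
- clip_stand: stainless spring clip stand gripping a nail tip, base 52 mm diameter, 111 mm high; origin under its centre. Leave alone
Mind the look-alikes: they are no part of the job. Of the things shaped like the case_ivory, the ivory one is meant.

How it is judged (in metres and radians):
At the end, for the whole second after the job is handed in: One loose case is home on the rack's bottom case, the other on it, either order, clip over clip: each within 3 mm of straight above the one below, within 0.04 rad of its direction, level within 0.025 rad, middle and clip end of its foot 25 mm (within 1.5) above those below; both at rest ((((x of case_rose in the frame of rack between -0.003 and 0.003 m and y of case_rose in the frame of rack between -0.003 and 0.003 m and z of case_rose in the frame of rack between 0.0235 and 0.0265 m and z of case_rose_clip_end in the frame of rack between 0.0235 and 0.0265 m and x of case_rose_clip_end in the frame of rack between 0.06 and 0.066 m and angle between the x axis of case_rose and the x axis of rack, either way round below 0.04 rad and angle between case_rose's own z axis and vertical below 0.025 rad) and (x of case_ivory in the frame of case_rose between -0.003 and 0.003 m and y of case_ivory in the frame of case_rose between -0.003 and 0.003 m and z of case_ivory in the frame of case_rose between 0.0235 and 0.0265 m and z of case_ivory_clip_end in the frame of case_rose between 0.0235 and 0.0265 m and x of case_ivory_clip_end in the frame of case_rose between 0.06 and 0.066 m and angle between the x axis of case_ivory and the x axis of case_rose, either way round below 0.04 rad and angle between case_ivory's own z axis and vertical below 0.025 rad)) or ((x of case_ivory in the frame of rack between -0.003 and 0.003 m and y of case_ivory in the frame of rack between -0.003 and 0.003 m and z of case_ivory in the frame of rack between 0.0235 and 0.0265 m and z of case_ivory_clip_end in the frame of rack between 0.0235 and 0.0265 m and x of case_ivory_clip_end in the frame of rack between 0.06 and 0.066 m and angle between the x axis of case_ivory and the x axis of rack, either way round below 0.04 rad and angle between case_ivory's own z axis and vertical below 0.025 rad) and (x of case_rose in the frame of case_ivory between -0.003 and 0.003 m and y of case_rose in the frame of case_ivory between -0.003 and 0.003 m and z of case_rose in the frame of case_ivory between 0.0235 and 0.0265 m and z of case_rose_clip_end in the frame of case_ivory between 0.0235 and 0.0265 m and x of case_rose_clip_end in the frame of case_ivory between 0.06 and 0.066 m and angle between the x axis of case_rose and the x axis of case_ivory, either way round below 0.04 rad and angle between case_rose's own z axis and vertical below 0.025 rad))) and linear speed of each of case_rose, case_ivory below 0.01 m/s and angular speed of each of case_rose, case_ivory below 0.1 rad/s); the robot touches nothing.
It fails at once if first bottle shifted more than 20 mm or tipped (distance of bottle_1 from where it was at the start of the episode above 0.02 m or angle between bottle_1's own z axis and vertical above 0.35 rad).
It fails at once if second bottle shifted more than 20 mm or tipped (distance of bottle_2 from where it was at the start of the episode above 0.02 m or angle between bottle_2's own z axis and vertical above 0.35 rad).
It fails at once if finger rest shifted more than 20 mm or tipped (distance of finger_rest from where it was at the start of the episode above 0.02 m or angle between finger_rest's own z axis and vertical above 0.35 rad).
It fails at once if clip stand shifted more than 20 mm or tipped (distance of clip_stand from where it was at the start of the episode above 0.02 m or angle between clip_stand's own z axis and vertical above 0.35 rad).
It also fails if it takes over 67 s, if anything falls off the work surface, if the arm or the gripper's body presses on something with over 40 N, if the wrist force passes 120 N, or if a joint passes its speed limit or range.

### The arm

A 6-joint arm with a two-finger parallel gripper is mounted at the origin on the work surface. World frame = base frame: x ahead of the robot, y to its left, z up, the work surface at z = 0. Lengths are in mm, angles in rad, forces in N, time in s.
With the tool pointing down it reaches from about 350 to 875 mm from the base axis. Payload 4.2 kg.
Tool frame: the origin (TCP) lies on the mounting face of the last link; the fingertips stand 173 mm ahead of it and the grasp point (between the pads) lies 155 mm ahead of it; z points along the fingers, y is the direction in which the jaws open and shut (so a half turn about z gives the same grasp; the last joint's range is limited). The gripper opens to 85 mm and grips with 20 to 120 N. Pads are 22 mm wide; open, the fingers measure 114 mm over their backs; the gripper's body (76 mm by 85 mm) begins 54 mm behind the grasp point. The pads swing forward as they close: fully open they stand 13 mm farther back than shut.
Start: joints at [-1.061, 0.385, 0.008, 0, -1.194, -0.259], TCP at [155.129, -605.421, 404.712] pointing down, gripper open.
Joint ranges: [-3.14, 3.14], [-1.21, 2.06], [-1.07, 1.41], [-3.16, 2.05], [-2.99, -0.16], [-3.1, 3.1]. Speed limits (rad/s): [2.79, 2.79, 3.14, 3.14, 3.14, 3.14].

### API

Orientations are given as a unit quaternion [x, y, z, w].
In Python, from bench import arm gives the robot as it stands. The module is installed in compiled form; this text tells all that it offers.
- The arm moves only by the tool play_rows, never from a script. Its argument "moves" is a list of rows, each a list of 3 entries, a list of its own where there are three numbers: the shift along the world's x, y, z in units of 30 cm (1.0 is 30 cm), then the turn about the world's z in units of 30 degrees (1.0 is 30 degrees), then the gripper's target within -1 to 1 (shut at 1, half-way at 0, fully open at -1). In form: [[[x, y, z], turn, jaw], ...]. A call has 1 to 12 rows; each row is the pose to reach, as a shift and turn from the pose measured when the call began; what a row does not reach only later rows make up. A row lasts 1/8 s, in which the tool goes at most 62.5 mm and 10.7 degrees, less where a joint would pass 70% of its speed; a pose out of reach is approached as far as the arm can. A call with a number of a shift or a turn outside -1 to 1 is refused whole. A call with a gripper value outside its range is refused whole. The fingers move at their own pace and stop on an object; the grip force is fixed at half the most. Time passes only in rows, so rows that repeat a pose let the fingers close. It gives the time, the measured TCP pose, the force and the opening at its end, in the units of the state.
- arm.read_state(): the state, without advancing time (a new reading comes with each control period).
- arm.get_image(name): name is "scene" or "top" or "wrist"; returns a dict with "pixels" (480x640x3 uint8, red, green, blue), "vfov" (degrees; the focal length in pixels is half the picture's height over the tangent of half this angle, whatever the lens; pixels are square), "cx", "cy" (the principal point, pixels), "xyz" and "rotation" of the camera in the world. Camera axes: x right, y up, looking along -z (the intrinsics and any distortion apply to the point x, -y, -z); pixel columns grow to the right and rows downward; lengths in mm; the calibration is good to about 2 mm. A picture is of the moment at which its call begins. There is no depth.
- arm.job_done(): hands the job in, once; it reports no verdict.
Trained networks look in a picture, given as the dict that the camera call returned (one of the last four; its "shot" number tells which), for a name from the list of things; names that differ only in an ending like _2 or _b are one class to them, and where a whole thing is asked for, a point or a joint stands for the part that bears it (a point fixed in the world has none). Each returns a list of dicts, best first, with "conf" (0 to 1); they miss things now and then, are a little off and sometimes report something else, mostly with a low value. They report only what shows in the picture. A call takes as long as a camera call. They do not tell look-alikes from the thing itself.
- arm.look_for(name, picture): "centre" ([x, y, z] in mm, in world coordinates, good to about 4 mm: the middle of the surface that is visible of it).
The state is a dict: "clock": time; "joints": joint angles; "joint_vel": joint speeds; "joint_efforts": joint torques, N m; "position": TCP position; "ee_rot": TCP orientation; "contact_force": force on the tool from outside, world axes, zero at the start; "wrist_torque": the same for the moment, N m; "gripper_width": finger opening in mm.
Only numpy, scipy, OpenCV 4.12 (cv2) and the standard library are available. Lean on these libraries where they do the work, as an engineer would, in place of code of your own. Each camera call takes 0.05 s, during which the arm holds its last target.

## Working session

There is one attempt and no reset: what is moved stays moved. The work goes in short steps, Python scripts to look and compute and a tool call to move; the robot and the scene stay as the last step left them, time stands still between calls to the robot, and variables do not carry over. Pictures are saved under pics/ and viewed, and the job is handed in when it is done.

Besides the shell and the picture viewer there is one more tool, called after "Emit:" as a command line: name --argument value ..., lists and objects as JSON in quotes. play_rows: Moves the arm, as the interface text tells. Shifts and turns lie within -1 to 1; 1 stands for 30 cm of shift or 30 degrees of turn. Its arguments: {"type":"object","properties":{"moves":{"type":"array"}},"required":["moves"]}

```bash
mkdir -p pics; python3 - <<'E'
from bench import arm
import cv2
s=arm.read_state(); print(s)
for n in ["scene","top","wrist"]:
    p=arm.get_image(n); cv2.imwrite(f"pics/{n}0.png",p["pixels"][:,:,::-1]); print(n,{k:v for k,v in p.items() if k!="pixels"})
    for t in ["rack","case_rose","case_ivory","rack_slot","rack_clip","case_rose_tongue","case_rose_clip_end","case_ivory_clip_end","bottle_1","finger_rest","clip_stand"]:
        print(t,[( [round(x) for x in d["centre"]],round(d["conf"],2)) for d in arm.look_for(t,p)])
E
```

```text
{'clock': 0.0, 'joints': array([-1.06139976e+00,  3.85547606e-01,  6.61223131e-03, -5.19777819e-04,
       -1.19397380e+00, -2.58622843e-01]), 'joint_vel': array([ 6.93408279e-04, -9.39553051e-05,  6.56624675e-04, -1.19114012e-03,
       -7.81923872e-04,  5.42855194e-04]), 'joint_efforts': array([ 2.00949602e-03, -3.92289591e+01,  1.88401115e+01,  4.18608025e+00,
       -4.70734405e-03,  2.42428882e-05]), 'position': array([ 155.09334265, -605.23350509,  403.61816303]), 'ee_rot': array([-1.24963359e-01,  9.92160765e-01,  1.06998218e-03, -1.71819422e-04]), 'contact_force': array([-0.62969276,  1.09166038, -0.01774388]), 'wrist_torque': array([0.0558073 , 0.05487762, 0.00709908]), 'gripper_width': 85.84075283742968}
scene {'vfov': 56.31271367784024, 'cx': 308.1086888877743, 'cy': 240.04272713588145, 'xyz': array([806.25301162, 420.35001098, 824.59417153]), 'rotation': array([0.08368985, 0.26860021, 0.92264977, 0.26375622]), 'shot': 1}
rack [([560, 230, 12], 0.91)]
case_rose [([580, -213, 27], 0.56)]
case_ivory [([343, -295, 24], 0.83), ([532, -42, 25], 0.58)]
rack_slot [([561, 230, 9],
[... 979 characters left out ...]
end [([528, -46, 25], 0.64), ([574, -218, 25], 0.57), ([557, 223, 9], 0.44)]
case_ivory_clip_end [([339, -298, 21], 0.67), ([574, -215, 25], 0.21)]
bottle_1 [([584, 282, 57], 0.57), ([511, 300, 57], 0.56)]
finger_rest [([729, -133, 41], 0.67)]
clip_stand [([736, 20, 9], 0.89), ([576, -219, 23], 0.29)]
wrist {'vfov': 67.77355914727877, 'cx': 320.54770782733675, 'cy': 236.12518259612227, 'xyz': array([  80.83539062, -624.69727439,  374.21830974]), 'rotation': array([-0.09210349, -0.12006377,  0.78075136,  0.60624167]), 'shot': 3}
rack []
case_rose []
case_ivory []
rack_slot []
rack_clip []
case_rose_tongue []
case_rose_clip_end []
case_ivory_clip_end []
bottle_1 []
finger_rest []
clip_stand []
```

View pics/scene0.png

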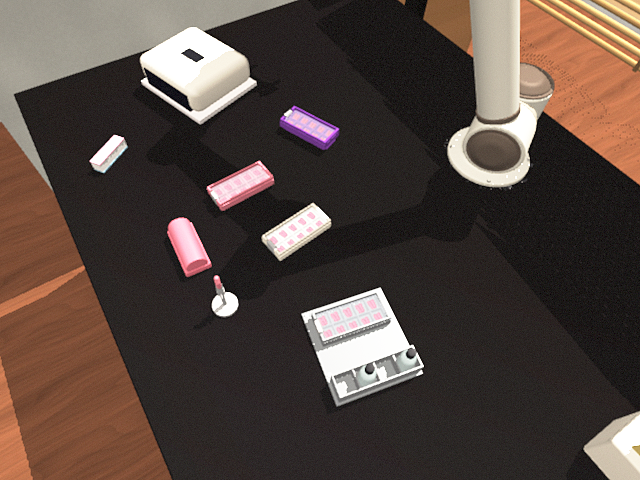

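View pics/top0.png

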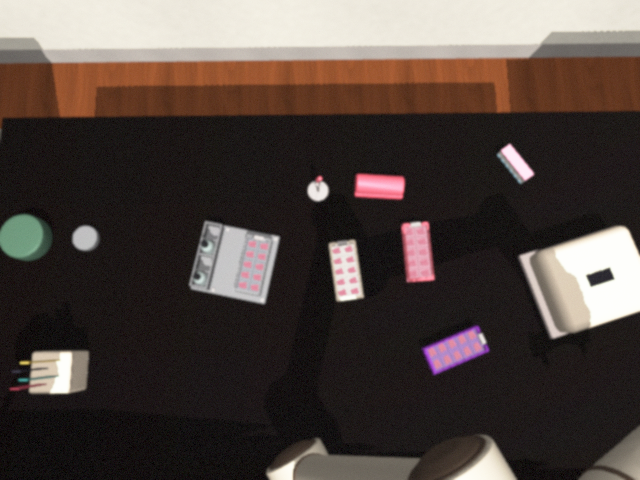

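View pics/wrist0.png

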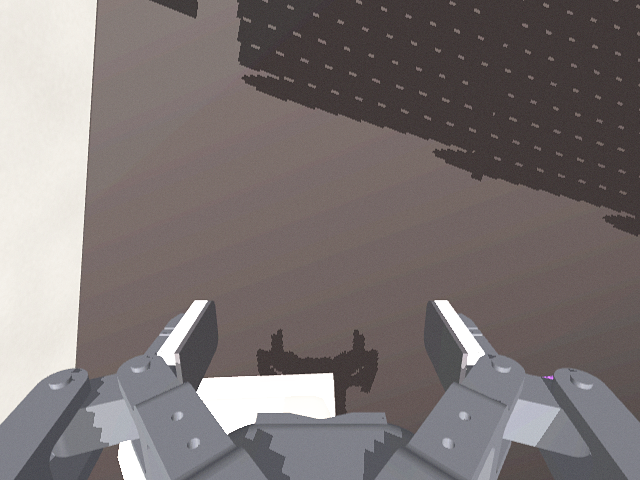

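```bash
cat > h.py <<'E'
import numpy as np, cv2
from scipy.spatial.transform import Rotation as R
from bench import arm
def cam(p):
    f=240/np.tan(np.radians(p["vfov"]/2)); q=np.array(p["rotation"])
    return f,p["cx"],p["cy"],np.array(p["xyz"]),R.from_quat(q).as_matrix()
def ray(p,u,v,z):
    f,cx,cy,o,M=cam(p); d=M@np.array([(u-cx)/f,-(v-cy)/f,-1]); return o+d*(z-o[2])/d[2]
def proj(p,X):
    f,cx,cy,o,M=cam(p); c=(np.atleast_2d(X)-o)@M; return np.c_[cx+f*c[:,0]/-c[:,2],cy-f*c[:,1]/-c[:,2]]
def shot(n,name,scale=1,crop=None):
    p=arm.get_image(n); im=p["pixels"][:,:,::-1].copy()
    if crop: x0,y0,x1,y1=crop; im=im[y0:y1,x0:x1]
    if scale!=1: im=cv2.resize(im,None,fx=scale,fy=scale,interpolation=cv2.INTER_CUBIC)
    cv2.imwrite(f"pics/{name}.png",im); return p
def st():
    s=arm.read_state(); M=R.from_quat(s["ee_rot"]).as_matrix()
    y=np.degrees(np.arctan2(-M[0,1],M[1,1]))
    print("t",round(s["clock"],2),"pos",s["position"].round(2),"jawyaw",round(y,2),"tilt",(M[:,2]*1000).round(1),"F",s["contact_force"].round(2),"T",s["wrist_torque"].round(2),"w",round(s["gripper_width"],1)); return s
E
python3 - <<'E'
from h import *
import pickle
s=st()
for n in ["wrist","top","scene"]:
    p=shot(n,n+"1"); print(n,cam(p)[4].round(3).tolist())
    pickle.dump(p,open(n+".pkl","wb"))
    if n=="wrist": print([ray(p,u,v,0).round(0) for u,v in [(320,240),(0,0),(640,0),(0,480),(640,480)]])
p=pickle.load(open("top.pkl","rb")); im=cv2.resize(p["pixels"][200:320,180:450,::-1],None,fx=2.9,fy=2.9,interpolation=cv2.INTER_CUBIC); cv2.imwrite("pics/topz.png",im)
E
```

```text
t 1.8 pos [ 155.14 -605.43  404.71] jawyaw 14.37 tilt [    0.    -0. -1000.] F [ 0.54  0.22 -0.26] T [ 0.02 -0.05  0.  ] w 85.1
wrist [[-0.248, -0.925, -0.289], [0.969, -0.236, -0.076], [0.002, -0.299, 0.954]]
[array([ 199., -594.,    0.]), array([  49., -933.,    0.]), array([ -96., -369.,    0.]), array([ 650., -939.,    0.]), array([430., -73.,   0.])]
top [[-0.009, 0.984, -0.179], [-1.0, -0.009, -0.001], [-0.003, 0.178, 0.984]]
scene [[-0.847, -0.442, 0.296], [0.532, -0.717, 0.452], [0.013, 0.54, 0.842]]
```

View pics/topz.png

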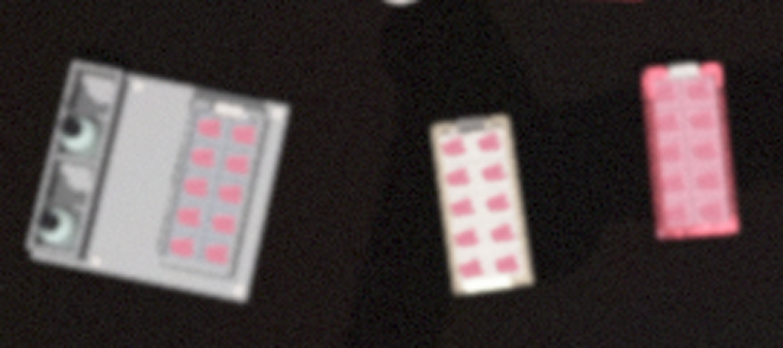

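Emit:
play_rows --moves '[[[0.65, 0.93, -0.1], -0.2, -1], [[0.65, 0.93, -0.1], -0.2, -1], [[0.65, 0.93, -0.1], -0.2, -1], [[0.65, 0.93, -0.1], -0.2, -1], [[0.65, 0.93, -0.1], -0.2, -1], [[0.65, 0.93, -0.1], -0.2, -1]]'

```text
clock: 2.7
position: [351.2, -324.2, 374.9]
ee_rot: [-0.074, 0.997, -0.0, 0.0]
contact_force: [1.3, -0.7, -0.3]
gripper_width: 85.4
```

Emit:
play_rows --moves '[[[0.68, 0.937, -0.2], 0, -1], [[0.68, 0.937, -0.2], 0, -1], [[0.68, 0.937, -0.2], 0, -1], [[0.68, 0.937, -0.2], 0, -1], [[0.68, 0.937, -0.2], 0, -1], [[0.68, 0.937, -0.2], 0, -1], [[0.68, 0.937, -0.2], 0, -1]]'

```text
clock: 3.58
position: [556.6, -40.7, 314.0]
ee_rot: [-0.076, 0.997, -0.0, -0.0]
contact_force: [-0.4, -0.2, -0.2]
gripper_width: 85.5
```

```bash
python3 - <<'E'
from h import *
import pickle
s=st(); p=shot("wrist","w2"); pickle.dump(p,open("w2.pkl","wb"))
E
```

```text
t 3.58 pos [556.62 -40.75 314.01] jawyaw 8.75 tilt [-1.e-01 -3.e-01 -1.e+03] F [-0.45 -0.21 -0.22] T [-0.01  0.03  0.  ] w 85.5
```

View pics/w2.png

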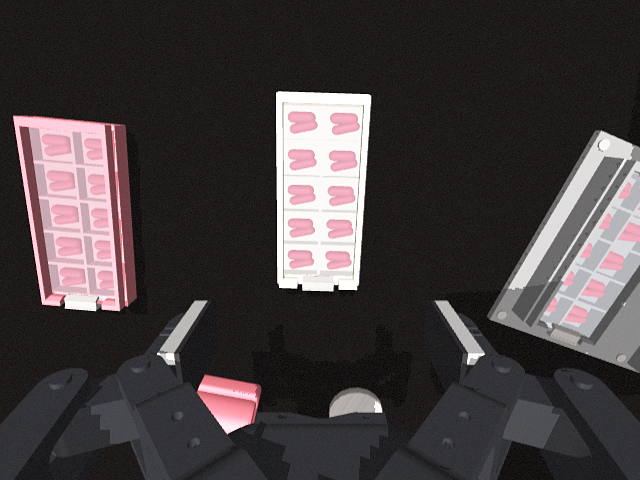

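```bash
cat >> h.py <<'E'
from scipy.optimize import minimize
def casepts():
    P=[]
    for sx in (-1,1):
        for sy in (-1,1):
            P+=[(70*sx,30*sy,33),(70*sx,32*sy,25),(70*sx,32*sy,10),(63*sx,25.5*sy,0)]
    return np.array(P,float)
def fitcase(p,seed,x0,thr=110,z0=0,out=None):
    im=p["pixels"].astype(int); m=(im.max(2)>thr).astype(np.uint8)
    cs,_=cv2.findContours(m,cv2.RETR_EXTERNAL,cv2.CHAIN_APPROX_NONE)
    c=[c for c in cs if cv2.pointPolygonTest(c,seed,False)>=0]; c=max(c,key=cv2.contourArea)
    h=cv2.convexHull(c)
    S=4
    M=np.zeros((480*S//2,640*S//2),np.uint8); M=np.zeros((480*S,640*S),np.uint8)
    cv2.fillPoly(M,[((h[:,0]+0.5)*S).astype(np.int32)],1)
    def hull(q):
        a=np.radians(q[2]); P=casepts(); X=np.c_[q[0]+P[:,0]*np.cos(a)-P[:,1]*np.sin(a),q[1]+P[:,0]*np.sin(a)+P[:,1]*np.cos(a),P[:,2]+z0]
        return cv2.convexHull(proj(p,X).astype(np.float32))[:,0]
    def cost(q):
        N=np.zeros_like(M); cv2.fillPoly(N,[((hull(q)+0.5)*S).astype(np.int32)],1); return float(np.count_nonzero(M^N))/S/S
    r=minimize(cost,x0,method="Nelder-Mead",options=dict(initial_simplex=np.array([x0,np.add(x0,[5,0,0]),np.add(x0,[0,5,0]),np.add(x0,[0,0,3])])))
    if out:
        o=p["pixels"][:,:,::-1].copy(); cv2.polylines(o,[np.int32(hull(r.x))],True,(0,255,0),1); cv2.drawContours(o,[h],-1,(0,0,255),1); cv2.imwrite(f"pics/{out}.png",o)
    return r.x.round(2),r.fun,cv2.contourArea(h)
E
python3 - <<'E'
from h import *
import pickle
p=pickle.load(open("w2.pkl","rb"))
print(fitcase(p,(320,200),[532,-42,8],out="f2"))
E
```

```text
(array([530.41, -44.74,   6.94]), np.float64(268.0), 17421.5)
```

View pics/f2.png

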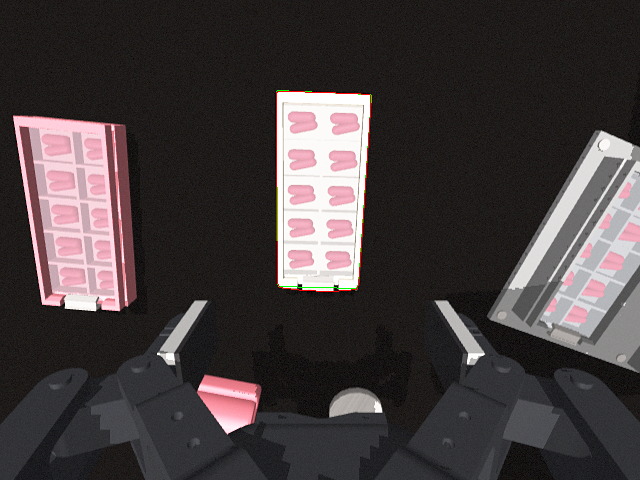

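Emit:
play_rows --moves '[[[0.08, 0.877, 0], -0.69, -1], [[0.08, 0.877, 0], -0.69, -1], [[0.08, 0.877, 0], -0.69, -1], [[0.08, 0.877, 0], -0.69, -1], [[0.08, 0.877, 0], -0.69, -1], [[0.08, 0.877, 0], -0.69, -1]]'

```text
clock: 4.38
position: [579.5, 221.3, 314.3]
ee_rot: [0.104, 0.995, -0.0, -0.0]
contact_force: [-0.1, -1.1, -0.4]
gripper_width: 85.5
```

```bash
python3 - <<'E'
from h import *
import pickle
s=st(); p=shot("wrist","w3"); pickle.dump(p,open("w3.pkl","wb"))
im=p["pixels"][60:360,150:600,::-1]; cv2.imwrite("pics/w3z.png",cv2.resize(im,None,fx=1.77,fy=1.77,interpolation=cv2.INTER_CUBIC))
E
```

```text
t 4.38 pos [579.52 221.29 314.32] jawyaw -12.0 tilt [-8.e-01 -2.e-01 -1.e+03] F [-0.11 -1.1  -0.44] T [-0.04  0.08 -0.  ] w 85.5
```

View pics/w3.png

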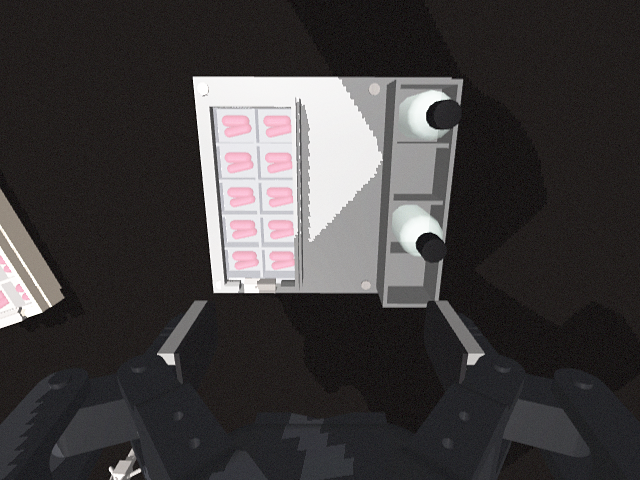

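View pics/w3z.png

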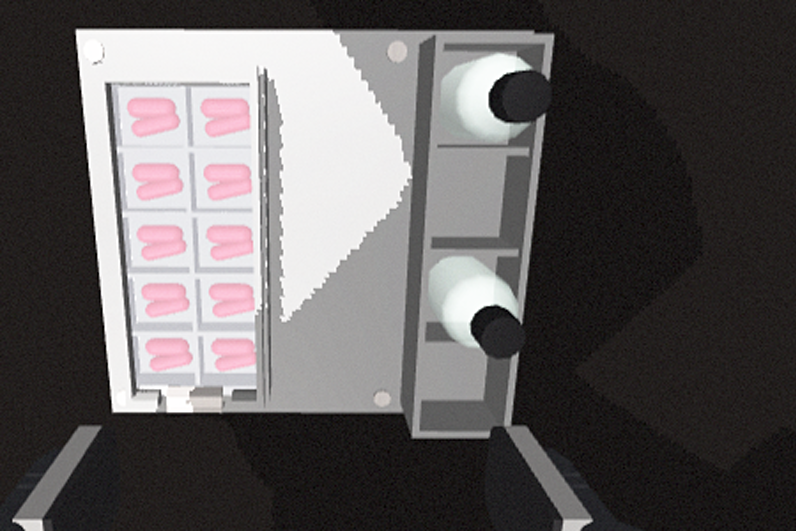

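Emit:
play_rows --moves '[[[-0.03, -0.147, 0], 0, -1], [[-0.03, -0.147, 0], 0, -1], [[-0.03, -0.147, 0], 0, -1]]'

```text
clock: 4.8
position: [570.5, 174.5, 314.8]
ee_rot: [0.106, 0.994, -0.0, -0.0]
contact_force: [-0.2, 1.4, -0.5]
gripper_width: 85.6
```

```bash
python3 - <<'E'
from h import *
import pickle
s=st(); p=shot("wrist","w4"); pickle.dump(p,open("w4.pkl","wb"))
im=p["pixels"][60:360,200:600,::-1]; cv2.imwrite("pics/w4z.png",cv2.resize(im,None,fx=2,fy=2,interpolation=cv2.INTER_CUBIC))
E
```

```text
t 4.8 pos [570.53 174.45 314.85] jawyaw -12.21 tilt [-7.e-01 -2.e-01 -1.e+03] F [-0.15  1.42 -0.5 ] T [ 0.01 -0.01  0.  ] w 85.6
```

View pics/w4z.png

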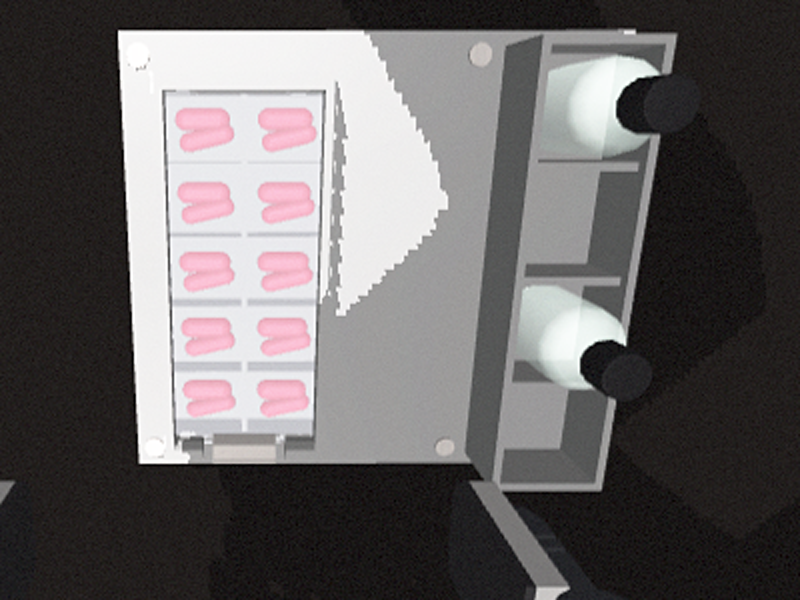

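```bash
python3 - <<'E'
from h import *
import pickle
p=pickle.load(open("w4.pkl","rb"))
im=p["pixels"][:,:,::-1]
a=cv2.resize(im[90:150,270:375],None,fx=7.5,fy=7.5,interpolation=cv2.INTER_NEAREST)
cv2.imwrite("pics/a.png",a)
b=cv2.resize(im[240:300,270:375],None,fx=7.5,fy=7.5,interpolation=cv2.INTER_NEAREST)
cv2.imwrite("pics/b.png",b)
E
```

```text
(no output)
```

View pics/a.png

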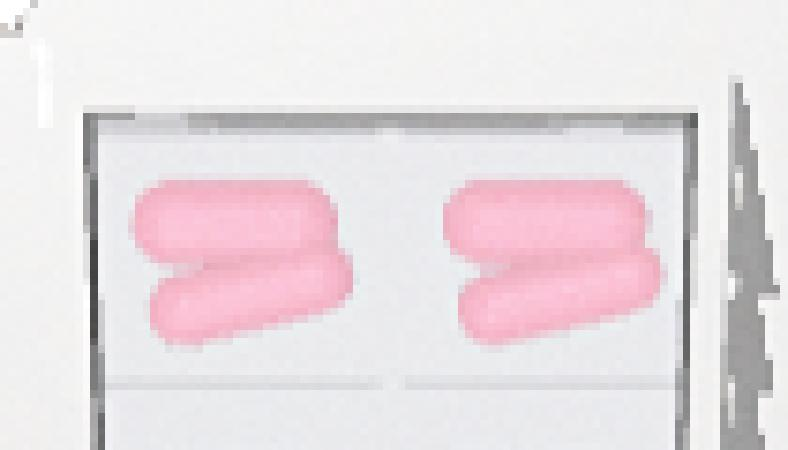

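View pics/b.png

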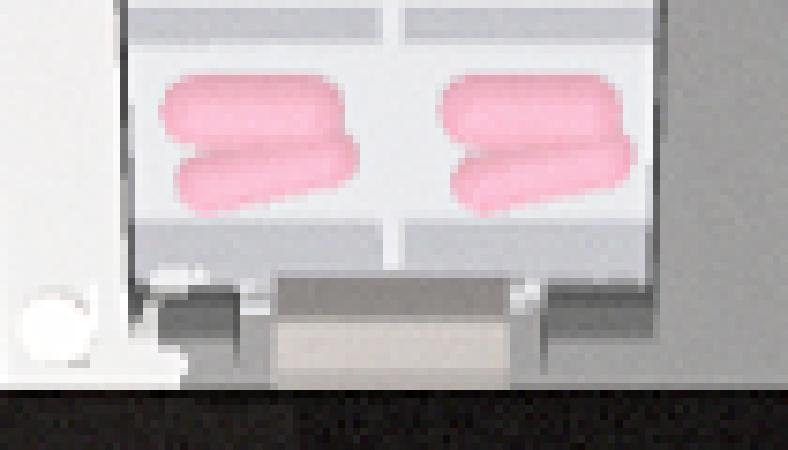

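```bash
python3 - <<'E'
from h import *
import pickle
p=pickle.load(open("w4.pkl","rb"))
g=lambda u,v,z=33: ray(p,u-.5,v-.5,z)[:2]
TL,TR,L2,R2=g(281.2,105.07),g(363.07,105.07),g(286.0,253.3),g(358.1,253.3)
print(TL,TR,L2,R2,"w",np.linalg.norm(TR-TL),np.linalg.norm(R2-L2))
for a,b in((TL,L2),(TR,R2)): d=b-a; print("yaw",np.degrees(np.arctan2(d[1],d[0])))
d=TR-TL; print("end yaw",np.degrees(np.arctan2(d[1],d[0]))-90)
d=(L2-TL)+(R2-TR); d/=np.linalg.norm(d); print("yaw",np.degrees(np.arctan2(d[1],d[0])))
m=(TL+TR)/2; 
print("centre from slot wall",m+64*d)
for v,x in((284.9,66),(291.7,70)):
    q=g(322,v); print(v,"along",(q-m)@d-64, "expected",x)
# ivory in w2 same way image
p=pickle.load(open("w2.pkl","rb")); im=p["pixels"][:,:,::-1]
cv2.imwrite("pics/a2.png",cv2.resize(im[85:145,270:375],None,fx=7.5,fy=7.5,interpolation=cv2.INTER_NEAREST))
cv2.imwrite("pics/b2.png",cv2.resize(im[240:300,270:375],None,fx=7.5,fy=7.5,interpolation=cv2.INTER_NEAREST))
E
```

```text
[477.6403382  167.51992713] [489.09613744 220.41145255] [579.45935805 145.59624271] [590.88708682 198.29146859] w 54.11791568741567 53.92012439623527
yaw -12.15141061493218
yaw -12.260214079044221
end yaw -12.220951476292797
yaw -12.205816020402294
centre from slot wall [545.92148185 180.4345531 ]
284.9 along 66.00502457437145 expected 66
291.7 along 71.76263314395126 expected 70
```

View pics/a2.png

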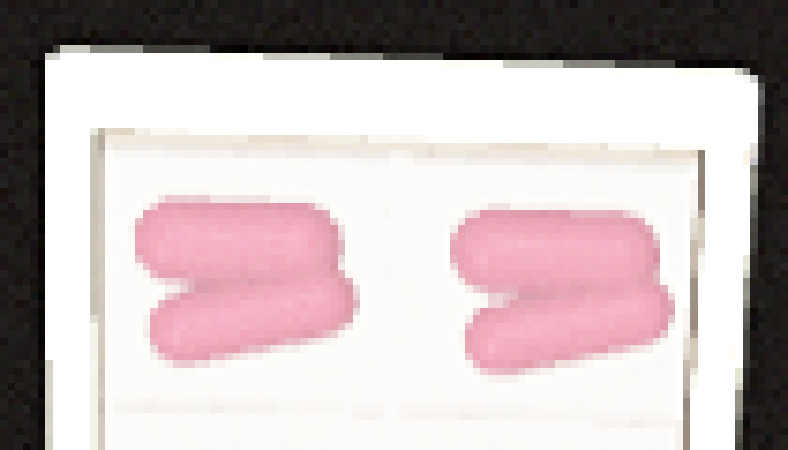

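View pics/b2.png

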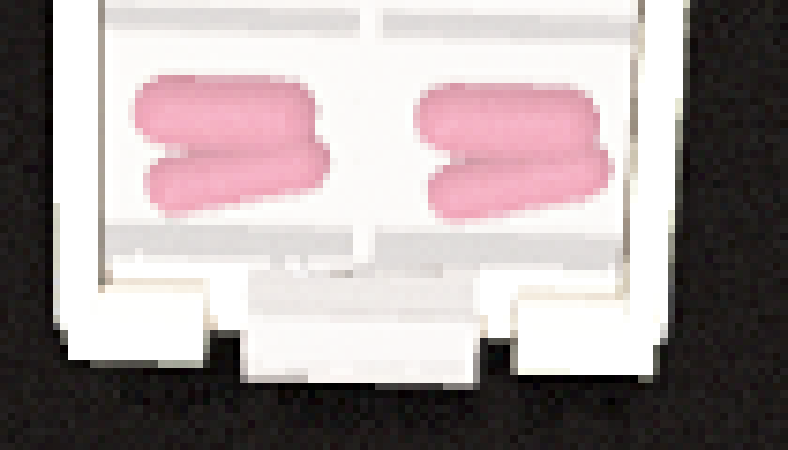

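```bash
cat >> h.py <<'E'
def fitrim(p,TL,TR,L2,R2,z=33):
    g=lambda q: ray(p,q[0]-.5,q[1]-.5,z)[:2]
    TL,TR,L2,R2=map(g,(TL,TR,L2,R2))
    # direction from the two long edges, extended
    a=(L2-TL)/np.linalg.norm(L2-TL)+(R2-TR)/np.linalg.norm(R2-TR); d=a/np.linalg.norm(a); n=np.array([-d[1],d[0]])
    lat=((TL+L2)/2@n+(TR+R2)/2@n)/2; w=[(TR-TL)@n,((R2-L2)@n)]
    al=(TL+TR)/2@d+64; e=np.degrees(np.arctan2((TR-TL)[1],(TR-TL)[0]))-90
    c=al*d+lat*n; print("centre",c.round(2),"yaw",np.degrees(np.arctan2(d[1],d[0])).round(2),"endyaw",e.round(2),"w",np.round(w,2)); return c,np.degrees(np.arctan2(d[1],d[0]))
E
python3 - <<'E'
from h import *
import pickle
p=pickle.load(open("w2.pkl","rb"))
c,y=fitrim(p,(282.1,102.1),(364.0,105.3),(283.1,253.3),(354.9,253.3))
for x in(-35,-40): a=np.radians(y); print(c+x*np.array([np.cos(a),np.sin(a)]))
p=pickle.load(open("w4.pkl","rb"))
fitrim(p,(281.2,105.07),(363.07,105.07),(286.0,253.3),(358.1,253.3))
E
```

```text
centre [531.03 -45.02] yaw 7.16 endyaw 6.64 w [53.93 53.51]
[496.30272707 -49.38769734]
[491.34176613 -50.01128903]
centre [545.92 180.43] yaw -12.21 endyaw -12.22 w [54.12 53.92]
```

Emit:
play_rows --moves '[[[-0.248, -0.746, -0.1], 0.64, -1], [[-0.248, -0.746, -0.1], 0.64, -1], [[-0.248, -0.746, -0.1], 0.64, -1], [[-0.248, -0.746, -0.1], 0.64, -1], [[-0.248, -0.746, -0.1], 0.64, -1], [[-0.248, -0.746, -0.2], 0.64, -1], [[-0.248, -0.746, -0.3], 0.64, -1], [[-0.248, -0.746, -0.35], 0.64, -1]]'

```text
clock: 5.85
position: [496.6, -48.0, 208.5]
ee_rot: [-0.062, 0.998, -0.0, -0.001]
contact_force: [0.4, 0.5, -0.3]
gripper_width: 85.4
```

```bash
python3 - <<'E'
from h import *
st(); p=shot("wrist","w5")
E
```

```text
t 5.85 pos [496.63 -47.95 208.49] jawyaw 7.09 tilt [-1.7e+00 -7.0e-01 -1.0e+03] F [ 0.39  0.49 -0.34] T [-0.03 -0.03  0.06] w 85.4
```

View pics/w5.png

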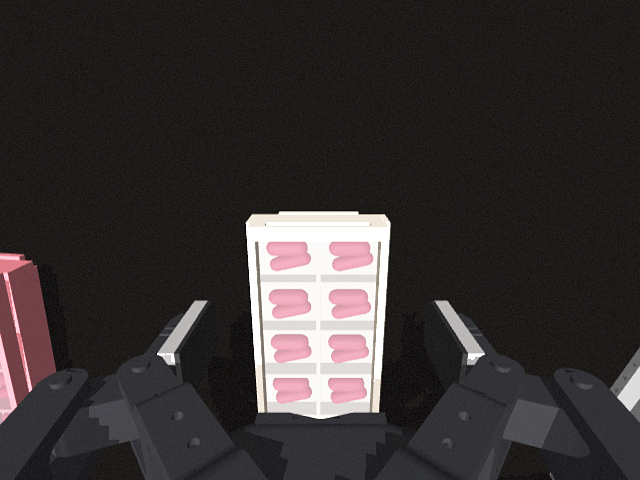

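Emit:
play_rows --moves '[[[-0.001, -0.004, -0.102], 0, -1], [[-0.001, -0.004, -0.102], 0, -1], [[-0.001, -0.004, -0.102], 0, -1], [[-0.001, -0.004, -0.102], 0, 1], [[-0.001, -0.004, -0.102], 0, 1], [[-0.001, -0.004, -0.102], 0, 1], [[-0.001, -0.004, -0.102], 0, 1], [[-0.001, -0.004, -0.102], 0, 1]]'

```text
clock: 6.9
position: [496.3, -49.1, 178.2]
ee_rot: [-0.062, 0.998, -0.0, -0.001]
contact_force: [-0.6, 0.6, 5.3]
gripper_width: 62.6
```

```bash
python3 - <<'E'
from h import *
st(); p=shot("wrist","w6"); shot("scene","s6",scale=3,crop=(200,150,420,330))
E
```

```text
t 6.9 pos [496.35 -49.05 178.19] jawyaw 7.11 tilt [-1.7e+00 -6.0e-01 -1.0e+03] F [-0.56  0.62  5.26] T [0.2  0.41 0.07] w 62.6
```

View pics/w6.png

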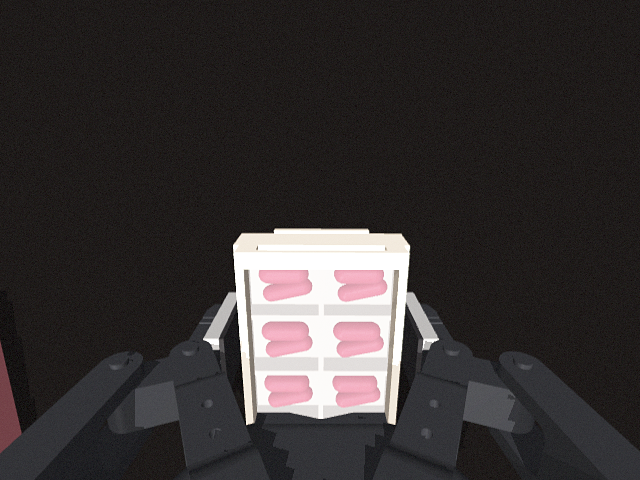

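View pics/s6.png

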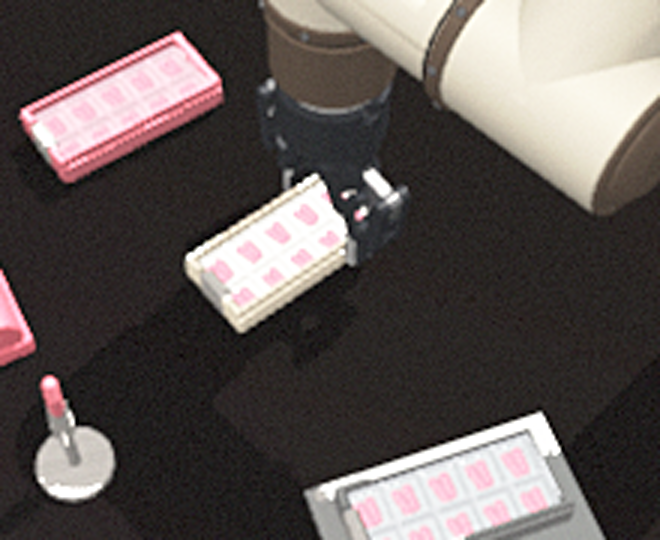

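```bash
python3 - <<'E'
from h import *
im=cv2.imread("pics/w6.png")
cv2.imwrite("pics/a.png",cv2.resize(im[225:345,230:415],None,fx=4.3,fy=4.3,interpolation=cv2.INTER_NEAREST))
E
```

```text
(no output)
```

View pics/a.png

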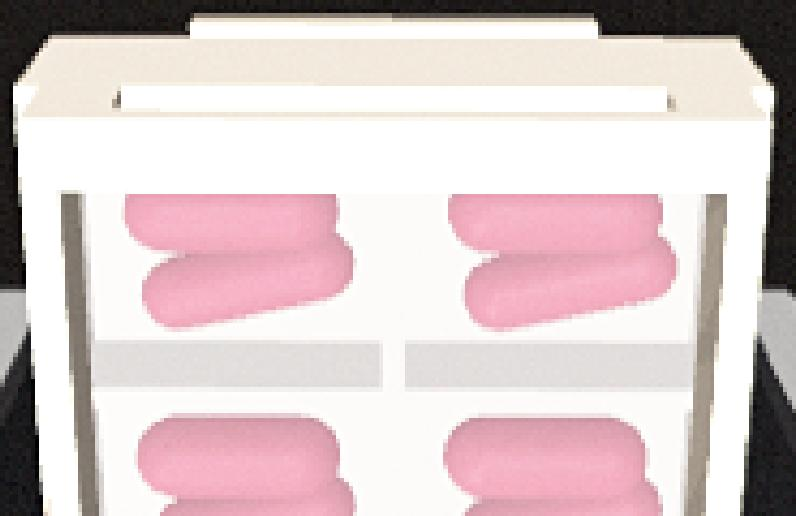

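```bash
python3 - <<'E'
from h import *
s=st(); p=arm.get_image("wrist"); M=R.from_quat(s["ee_rot"]).as_matrix()
for z in (31,33):
  a=ray(p,244.2-.5,269.15,z); b=ray(p,399.1-.5,269.15,z); e=ray(p,321,251.9,z)
  T=lambda X:(M.T@(X-s["position"])).round(2)
  print(z,T(a),T(b),T((a+b)/2),T(e), "w",np.linalg.norm(a-b), "case x centre tool", T((a+b)/2)[0]-64,T(e)[0]-70)
E
```

```text
t 7.0 pos [496.35 -49.04 178.2 ] jawyaw 7.11 tilt [-1.6e+00 -6.0e-01 -1.0e+03] F [-1.94  0.49  5.25] T [ 0.2   0.36 -0.03] w 62.8
31 [ 27.95 -27.14 147.26] [ 27.91  27.48 147.23] [ 27.93   0.17 147.24] [3.4390e+01 1.1000e-01 1.4726e+02] w 54.61603107436649 case x centre tool -36.07 -35.61
33 [ 28.78 -26.68 145.26] [ 28.75  27.   145.24] [ 28.77   0.16 145.25] [3.5110e+01 1.0000e-01 1.4526e+02] w 53.681072982861984 case x centre tool -35.230000000000004 -34.89
```

Emit:
play_rows --moves '[[[0, 0, 0.15], 0, 1], [[0.02, 0.1, 0.2], 0, 1], [[0.074, 0.785, 0.207], -0.643, 1], [[0.074, 0.785, 0.207], -0.643, 1], [[0.074, 0.785, 0.207], -0.643, 1], [[0.074, 0.785, 0.207], -0.643, 1], [[0.074, 0.785, 0.207], -0.643, 1], [[0.074, 0.785, 0.207], -0.643, 1]]'

```text
clock: 8.05
position: [518.0, 185.8, 240.2]
ee_rot: [0.106, 0.994, -0.0, -0.001]
contact_force: [-0.3, -1.7, -2.4]
gripper_width: 62.7
```

```bash
python3 - <<'E'
from h import *
st(); p=shot("wrist","w7"); shot("scene","s7",scale=3,crop=(230,210,450,390))
E
```

```text
t 8.05 pos [518.03 185.78 240.25] jawyaw -12.22 tilt [-2.9e+00 -5.0e-01 -1.0e+03] F [-0.3  -1.74 -2.45] T [-0.03  0.08  0.01] w 62.7
```

View pics/w7.png

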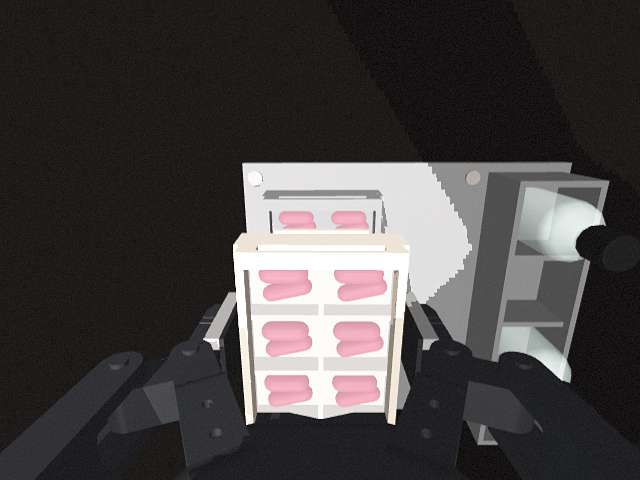

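View pics/s7.png

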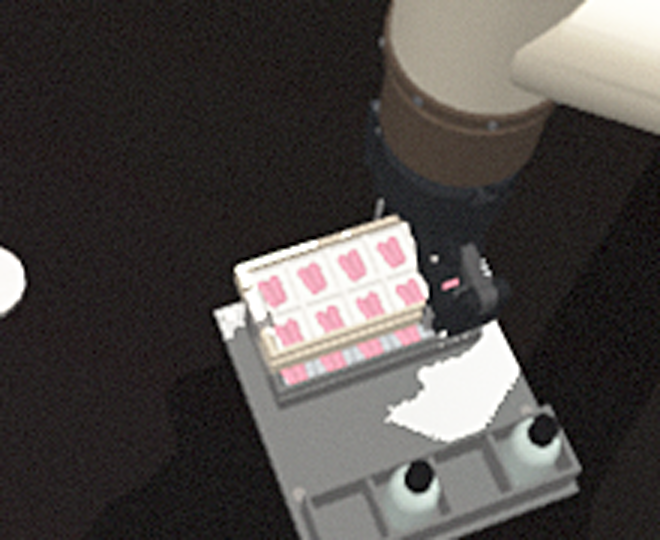

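Emit:
play_rows --moves '[[[0.002, 0.002, -0.05], 0, 1], [[0.002, 0.002, -0.08], 0, 1], [[0.002, 0.002, -0.087], 0, 1], [[0.002, 0.002, -0.087], 0, 1], [[0.002, 0.002, -0.087], 0, 1]]'

```text
clock: 8.78
position: [519.0, 186.0, 214.5]
ee_rot: [0.107, 0.994, -0.0, -0.001]
contact_force: [0.6, -0.2, -1.6]
gripper_width: 62.4
```

```bash
python3 - <<'E'
from h import *
st(); p=shot("wrist","w8")
E
```

```text
t 8.78 pos [519.03 186.01 214.46] jawyaw -12.26 tilt [-1.9e+00 -1.0e-01 -1.0e+03] F [ 0.63 -0.19 -1.63] T [ 0.06  0.06 -0.01] w 62.4
```

View pics/w8.png

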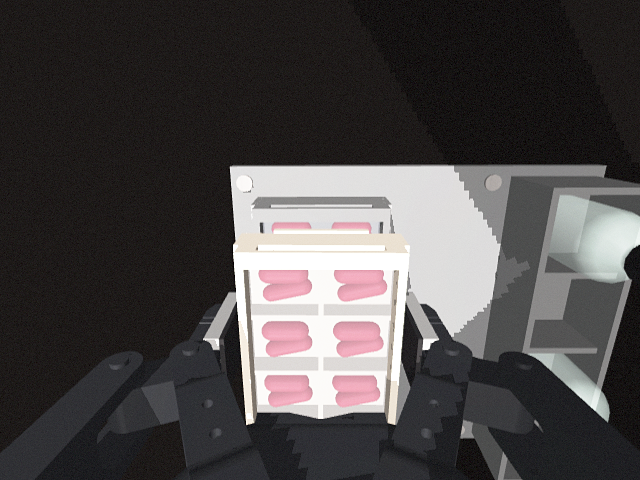

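```bash
cat >> h.py <<'E'
RK=np.array([545.92,180.43]); RY=np.radians(-12.21); RD=np.array([np.cos(RY),np.sin(RY)]); RN=np.array([-RD[1],RD[0]])
def rackpt(x,y,z): q=RK+x*RD+y*RN; return np.array([q[0],q[1],z])
def inrack(P): d=np.asarray(P)[:2]-RK; return np.round([d@RD,d@RN],2)
E
python3 - <<'E'
from h import *
import pickle
s=st(); print("TCP in rack",inrack(s["position"]))
p=arm.get_image("wrist"); im=p["pixels"][:,:,::-1].copy()
x0,y0=220,185; f=4.2
z=cv2.resize(im[y0:y0+80,x0:x0+190],None,fx=f,fy=f,interpolation=cv2.INTER_NEAREST)
for P in [(-64,27,33),(-64,-27,33),(-70,30,33),(-70,-30,33),(-70,32,25),(-70,-32,25)]:
    u=proj(p,rackpt(*P))[0]; print(P,u.round(1)); cv2.circle(z,(int((u[0]+.5-x0)*f),int((u[1]+.5-y0)*f)),3,(0,0,255),-1)
cv2.imwrite("pics/a.png",z)
E
```

```text
t 8.82 pos [519.01 186.   214.5 ] jawyaw -12.26 tilt [   -1.8     0.  -1000. ] F [-0.32 -0.3  -1.37] T [-0.01  0.1   0.03] w 62.6
TCP in rack [-27.48  -0.24]
(-64, 27, 33) [383.  221.2]
(-64, -27, 33) [259.6 221.3]
(-70, 30, 33) [390.7 207.8]
(-70, -30, 33) [251.9 207.9]
(-70, 32, 25) [391.8 203.9]
(-70, -32, 25) [250.7 204. ]
```

View pics/a.png

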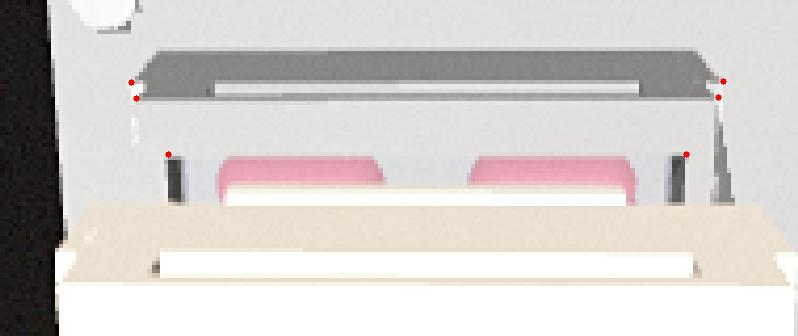

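Emit:
play_rows --moves '[[[0, 0.0005, -0.01], 0, 1], [[0, 0.0005, -0.017], 0, 1], [[0, 0.0005, -0.022], 0, 1], [[0, 0.0005, -0.022], 0, 1]]'

```text
clock: 9.38
position: [519.2, 186.3, 209.0]
ee_rot: [0.107, 0.994, 0.0, -0.0]
contact_force: [-2.5, -0.7, 6.0]
gripper_width: 62.4
```

```bash
python3 - <<'E'
from h import *
s=st(); print("TCP in rack",inrack(s["position"]))
p=shot("wrist","w9")
E
```

```text
t 9.38 pos [519.24 186.33 209.03] jawyaw -12.24 tilt [-2.e-01  6.e-01 -1.e+03] F [-2.53 -0.65  6.01] T [-0.25  0.24 -0.12] w 62.4
TCP in rack [-27.33   0.12]
```

View pics/w9.png

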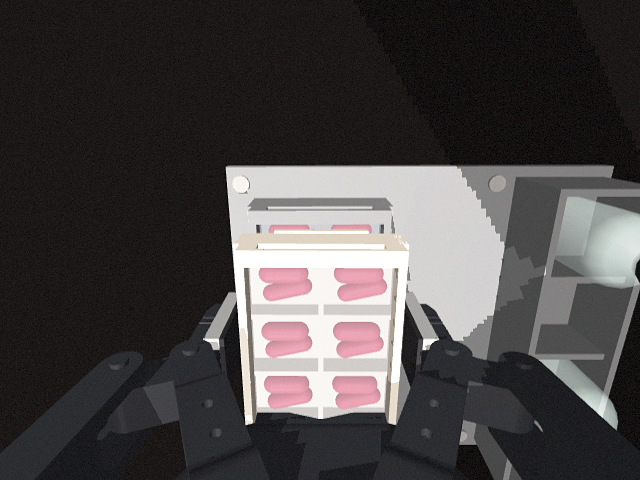

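Emit:
play_rows --moves '[[[0, 0, -0.008], 0, 1], [[0, 0, -0.012], 0, 1], [[0, 0, -0.015], 0, 1], [[0, 0, -0.015], 0, 1]]'

```text
clock: 9.93
position: [520.1, 186.5, 206.1]
ee_rot: [0.106, 0.994, 0.001, 0.001]
contact_force: [-1.2, -2.5, 6.8]
gripper_width: 62.4
```

```bash
python3 - <<'E'
from h import *
s=st(); print("TCP in rack",inrack(s["position"]))
p=shot("wrist","w10",scale=3.2,crop=(210,150,450,320))
E
```

```text
t 9.93 pos [520.07 186.51 206.14] jawyaw -12.21 tilt [    3.2     1.8 -1000. ] F [-1.2  -2.48  6.83] T [-0.62 -0.26 -0.14] w 62.4
TCP in rack [-26.55   0.48]
```

View pics/w10.png

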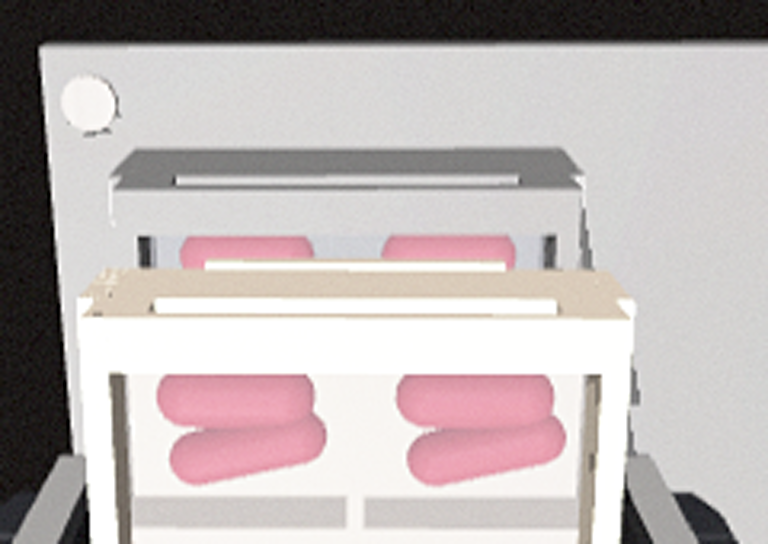

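Emit:
play_rows --moves '[[[-0.003, -0.003, -0.005], 0, 1], [[-0.003, -0.003, -0.008], 0, 1], [[-0.003, -0.003, -0.012], 0, 1], [[-0.003, -0.003, -0.012], 0, 1]]'

```text
clock: 10.48
position: [519.8, 186.1, 205.3]
ee_rot: [0.106, 0.994, 0.002, 0.003]
contact_force: [-5.1, -0.5, 14.0]
gripper_width: 62.8
```

```bash
python3 - <<'E'
from h import *
s=st(); print("TCP in rack",inrack(s["position"]))
p=shot("wrist","w11",scale=3.2,crop=(210,150,450,320))
E
```

```text
t 10.47 pos [519.82 186.12 205.27] jawyaw -12.14 tilt [    6.8     3.2 -1000. ] F [-5.11 -0.46 14.03] T [-0.32  0.8  -0.11] w 62.8
TCP in rack [-26.72   0.04]
```

View pics/w11.png

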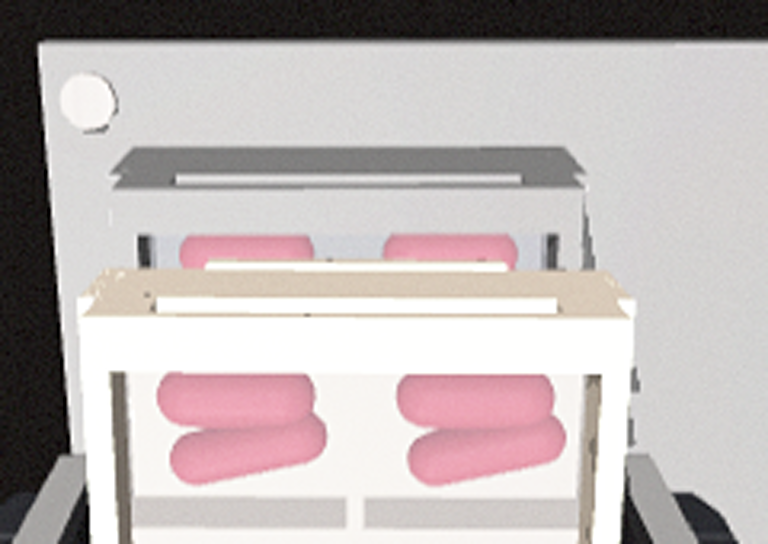

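Emit:
play_rows --moves '[[[-0.004, -0.002, 0], 0, 1], [[-0.01, -0.0045, -0.002], 0, 1], [[-0.01, -0.0045, -0.005], 0, 1], [[-0.01, -0.0045, -0.005], 0, 1]]'

```text
clock: 11.02
position: [517.9, 185.6, 205.3]
ee_rot: [0.105, 0.994, 0.003, 0.005]
contact_force: [-1.5, 0.0, 10.1]
gripper_width: 62.6
```

```bash
python3 - <<'E'
from h import *
s=st(); print("TCP in rack",inrack(s["position"]))
p=shot("wrist","w12",scale=3.2,crop=(210,150,450,320))
E
```

```text
t 11.03 pos [517.86 185.58 205.31] jawyaw -12.04 tilt [  10.8    5.  -999.9] F [-1.48  0.04 10.09] T [-0.09 -0.34  0.03] w 62.6
TCP in rack [-28.51  -0.91]
```

View pics/w12.png

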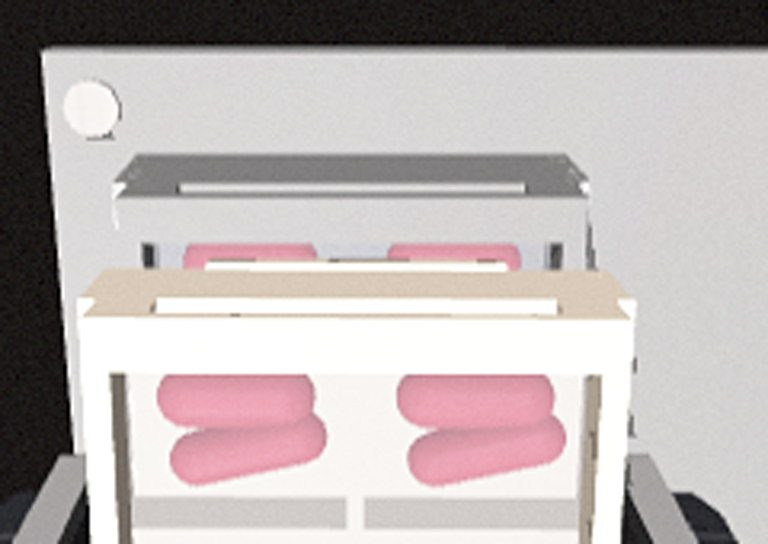

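Emit:
play_rows --moves '[[[-0.007, 0.001, -0.006], 0, 1], [[-0.014, 0.002, -0.007], 0, 1], [[-0.02, 0.003, -0.007], 0, 1], [[-0.02, 0.003, -0.007], 0, 1]]'

```text
clock: 11.58
position: [513.9, 187.0, 205.3]
ee_rot: [0.104, 0.995, 0.004, 0.008]
contact_force: [2.9, -3.2, 10.4]
gripper_width: 62.5
```

```bash
python3 - <<'E'
from h import *
s=st(); print("TCP in rack",inrack(s["position"]))
p=shot("wrist","w13",scale=3.2,crop=(210,150,450,320))
E
```

```text
t 11.57 pos [513.91 186.96 205.28] jawyaw -11.93 tilt [  17.3    7.2 -999.8] F [ 2.86 -3.22 10.4 ] T [-0.99 -1.52 -0.  ] w 62.5
TCP in rack [-32.67  -0.39]
```

View pics/w13.png

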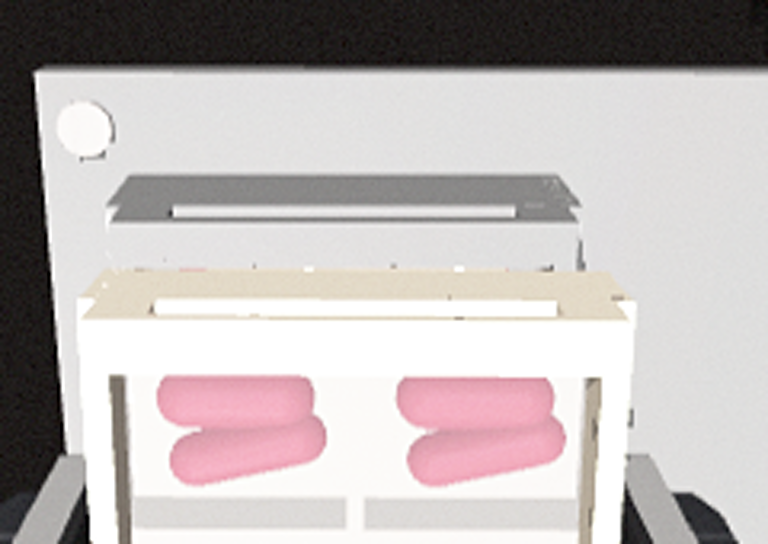

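Emit:
play_rows --moves '[[[-0.002, -0.006, -0.003], 0, 1], [[-0.01, -0.004, -0.005], 0, 1], [[-0.02, -0.003, -0.005], 0, 1], [[-0.022, -0.003, -0.005], 0, 1]]'

```text
clock: 12.12
position: [509.1, 187.0, 205.3]
ee_rot: [0.103, 0.995, 0.006, 0.011]
contact_force: [3.0, -1.0, 6.1]
gripper_width: 62.3
```

```bash
python3 - <<'E'
from h import *
s=st(); print("TCP in rack",inrack(s["position"]))
p=shot("wrist","w14",scale=3.2,crop=(210,150,450,320)); shot("scene","s14",scale=3,crop=(230,210,450,390))
E
```

```text
t 12.12 pos [509.08 187.04 205.29] jawyaw -11.81 tilt [  23.3    9.9 -999.7] F [ 2.97 -0.95  6.14] T [-0.22 -1.31  0.1 ] w 62.3
TCP in rack [-37.41  -1.33]
```

View pics/w14.png

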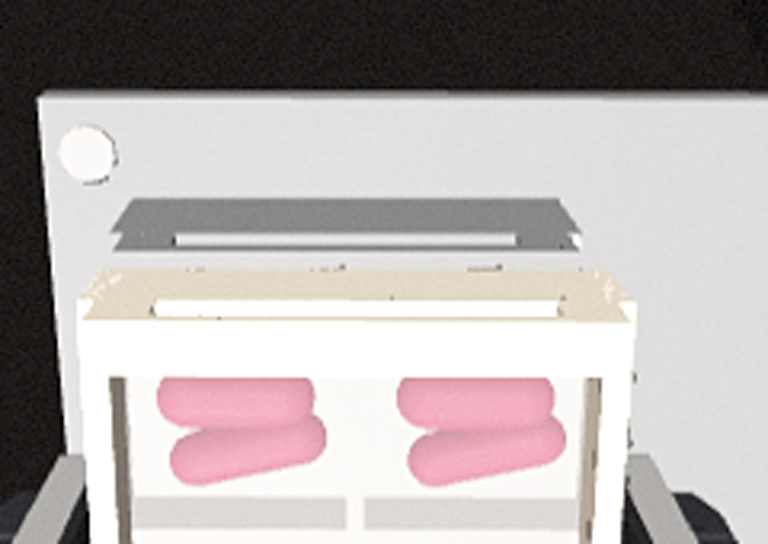

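View pics/s14.png

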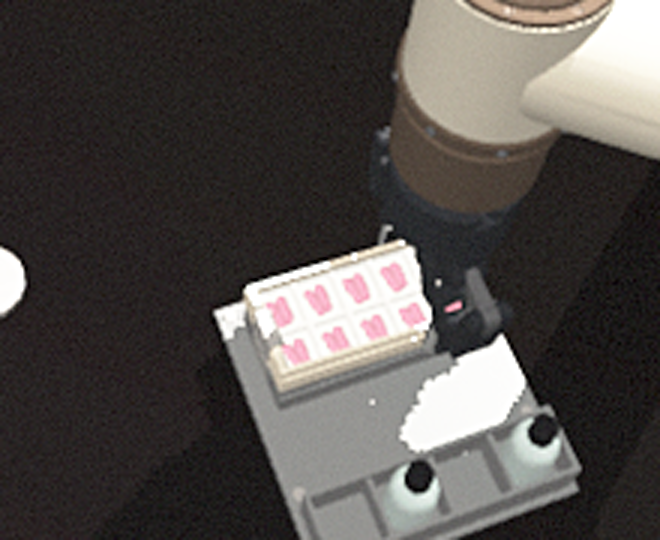

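Emit:
play_rows --moves '[[[-0.005, -0.001, -0.003], 0, 1], [[-0.009, -0.001, -0.003], 0, 1], [[-0.009, -0.001, -0.002], 0, 1], [[-0.009, -0.001, 0], 0, -1], [[-0.009, -0.001, 0], 0, -1], [[-0.009, -0.001, 0], 0, -1], [[-0.009, 0, 0.03], 0, -1], [[-0.009, 0, 0.1], 0, -1], [[-0.009, 0, 0.2], 0, -1], [[-0.009, 0, 0.25], 0, -1]]'

```text
clock: 13.48
position: [506.6, 187.2, 282.3]
ee_rot: [0.103, 0.995, 0.007, 0.012]
contact_force: [-0.2, -0.4, -0.8]
gripper_width: 85.8
```

```bash
python3 - <<'E'
from h import *
import pickle
s=st(); print("TCP in rack",inrack(s["position"]))
p=shot("wrist","w15");pickle.dump(p,open("w15.pkl","wb")); shot("scene","s15",scale=3,crop=(230,210,450,390))
E
```

```text
t 13.47 pos [506.58 187.25 282.31] jawyaw -11.8 tilt [  25.5   11.6 -999.6] F [-0.23 -0.44 -0.75] T [-0.03  0.04  0.01] w 85.8
TCP in rack [-39.89  -1.66]
```

View pics/w15.png

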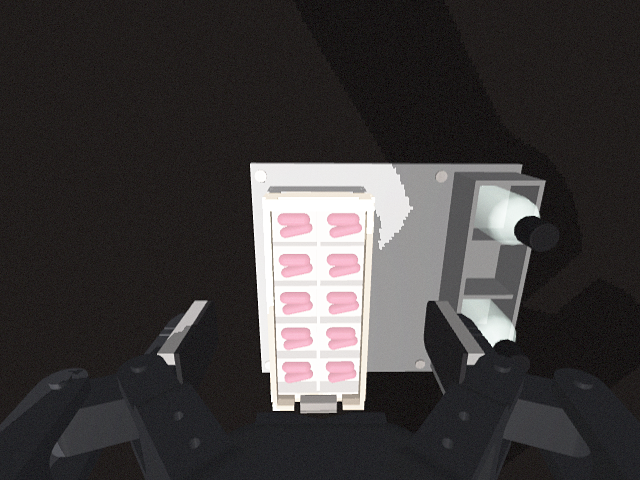

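View pics/s15.png

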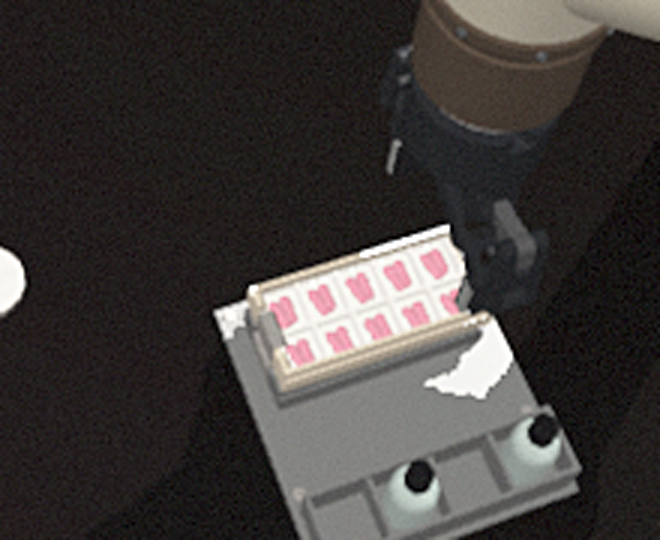

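```bash
python3 - <<'E'
from h import *
im=cv2.imread("pics/w15.png")
cv2.imwrite("pics/a.png",cv2.resize(im[180:240,258:382],None,fx=6.4,fy=6.4,interpolation=cv2.INTER_NEAREST))
cv2.imwrite("pics/b.png",cv2.resize(im[355:415,258:382],None,fx=6.4,fy=6.4,interpolation=cv2.INTER_NEAREST))
E
```

```text
(no output)
```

View pics/a.png

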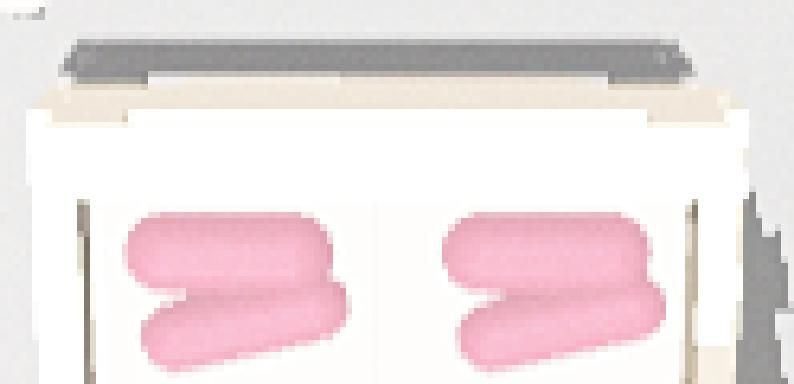

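View pics/b.png

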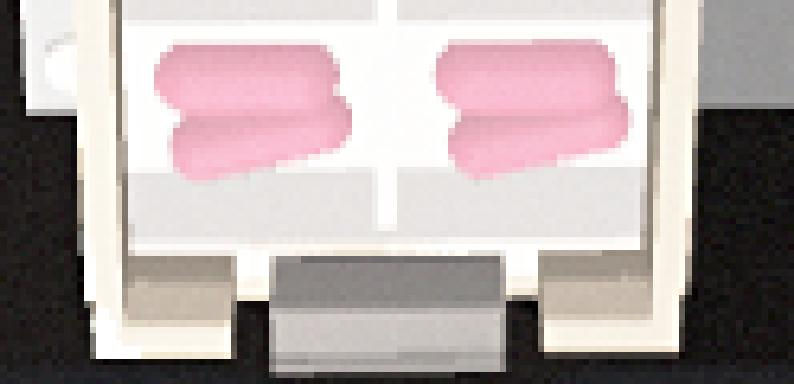

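```bash
python3 - <<'E'
from h import *
import pickle
p=pickle.load(open("w15.pkl","rb"))
g=lambda u,v,z: ray(p,u-.5,v-.5,z)
for h in (0,4,7,9):
  z1=58+h*4/132; z2=58+h*110/132
  a,b=g(270.2,211.25,z1),g(366.9,211.25,z1); c,d=g(276.4,370.6,z2),g(361.1,370.6,z2)
  e=g(318.5,(355+355/6.4),58+h*1.03)
  print(h,"slot end inner mid",inrack((a+b)/2),"w",np.linalg.norm(a-b).round(2),"clip end mid",inrack((c+d)/2),"w",np.linalg.norm(c-d).round(2),"outer end",inrack(e))
E
```

```text
0 slot end inner mid [-65.78   0.56] w 53.59 clip end mid [40.95  1.19] w 55.04 outer end [73.66  1.11]
4 slot end inner mid [-65.81   0.56] w 53.56 clip end mid [38.23  1.14] w 54.09 outer end [69.6   1.05]
7 slot end inner mid [-65.83   0.56] w 53.53 clip end mid [36.19  1.1 ] w 53.37 outer end [66.55  1.  ]
9 slot end inner mid [-65.85   0.56] w 53.51 clip end mid [34.83  1.07] w 52.89 outer end [64.52  0.97]
```

Emit:
play_rows --moves '[[[0.27, -0.061, 0], 0, 1], [[0.27, -0.061, 0], 0, 1], [[0.27, -0.061, 0], 0, 1], [[0.27, -0.061, 0], 0, 1], [[0.27, -0.061, 0], 0, 1], [[0.27, -0.061, -0.07], 0, 1], [[0.27, -0.061, -0.15], 0, 1], [[0.27, -0.061, -0.15], 0, 1]]'

```text
clock: 14.58
position: [586.4, 169.0, 235.6]
ee_rot: [0.103, 0.995, 0.006, 0.011]
contact_force: [0.2, -0.3, -0.3]
gripper_width: 0.2
```

```bash
python3 - <<'E'
from h import *
import pickle
s=st(); print("TCP in rack",inrack(s["position"]))
M=R.from_quat(s["ee_rot"]).as_matrix(); t=s["position"]+173*M[:,2]; print("tip",inrack(t),t[2])
p=shot("wrist","w16"); shot("scene","s16",scale=3,crop=(230,210,450,390))
E
```

```text
t 14.57 pos [586.43 168.95 235.61] jawyaw -11.78 tilt [  22.4   10.3 -999.7] F [ 0.2  -0.26 -0.26] T [-0.02  0.05  0.02] w 0.2
TCP in rack [42.03 -2.65]
tip [45.43 -0.09] 62.66570324278527
```

View pics/w16.png

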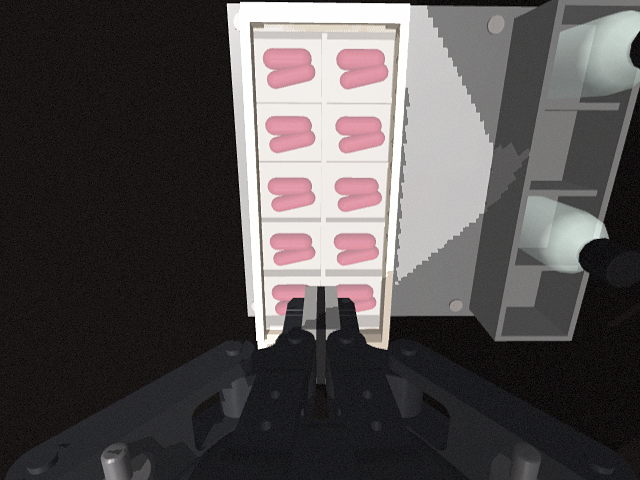

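View pics/s16.png

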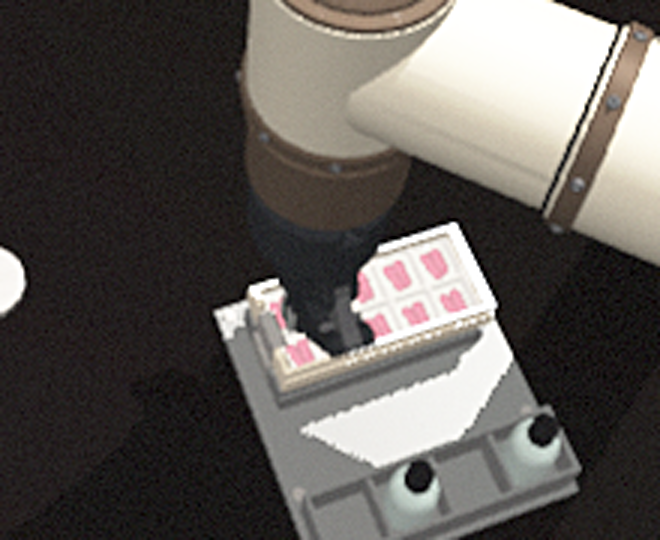

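Emit:
play_rows --moves '[[[0, 0, -0.015], 0, 1], [[0, 0, -0.025], 0, 1], [[0, 0, -0.035], 0, 1], [[0, 0, -0.045], 0, 1], [[0, 0, -0.05], 0, 1], [[0, 0, -0.053], 0, 1]]'

```text
clock: 15.42
position: [587.8, 169.5, 223.5]
ee_rot: [0.102, 0.995, 0.007, 0.013]
contact_force: [-3.0, -0.4, 12.2]
gripper_width: -0.1
```

```bash
python3 - <<'E'
from h import *
s=st(); print("TCP in rack",inrack(s["position"]))
M=R.from_quat(s["ee_rot"]).as_matrix(); t=s["position"]+173*M[:,2]; print("tip",inrack(t),t[2])
E
```

```text
t 15.43 pos [587.8  169.47 223.48] jawyaw -11.71 tilt [  27.9   12.1 -999.5] F [-2.99 -0.44 12.24] T [-0.17  1.22 -0.  ] w -0.1
TCP in rack [43.25 -1.86]
tip [47.53  1.21] 50.565048350232985
```

Emit:
play_rows --moves '[[[-0.004, 0, -0.01], 0, 1], [[-0.004, 0, -0.016], 0, 1], [[-0.004, 0, -0.02], 0, 1]]'

```text
clock: 15.8
position: [587.2, 169.6, 223.3]
ee_rot: [0.101, 0.995, 0.007, 0.015]
contact_force: [-10.4, -1.9, 32.0]
gripper_width: -0.0
```

```bash
python3 - <<'E'
from h import *
s=st(); print("TCP in rack",inrack(s["position"]))
M=R.from_quat(s["ee_rot"]).as_matrix(); t=s["position"]+173*M[:,2]; print("tip",inrack(t),t[2])
E
```

```text
t 15.8 pos [587.23 169.6  223.28] jawyaw -11.57 tilt [  31.4   11.6 -999.4] F [-10.43  -1.89  31.96] T [-0.65  3.08  0.02] w -0.0
TCP in rack [42.66 -1.85]
tip [47.54  1.27] 50.37531430665237
```

Emit:
play_rows --moves '[[[0, 0, 0.05], 0, 1], [[0, 0, 0.15], 0, 1], [[-0.06, 0.01, 0.3], 0, -1], [[-0.06, 0.01, 0.38], 0, -1], [[-0.06, 0.01, 0.38], 0, -1]]'

```text
clock: 16.42
position: [569.4, 172.8, 339.4]
ee_rot: [0.101, 0.995, 0.009, 0.017]
contact_force: [0.5, 0.4, -0.0]
gripper_width: 54.3
```

```bash
python3 - <<'E'
from h import *
import pickle
s=st(); print("TCP in rack",inrack(s["position"]))
p=shot("wrist","w17");pickle.dump(p,open("w17.pkl","wb"))
E
```

```text
t 16.43 pos [569.39 172.8  339.38] jawyaw -11.56 tilt [  35.4   14.1 -999.3] F [ 0.52  0.36 -0.01] T [-0.04  0.05 -0.05] w 54.3
TCP in rack [24.55 -2.49]
```

View pics/w17.png

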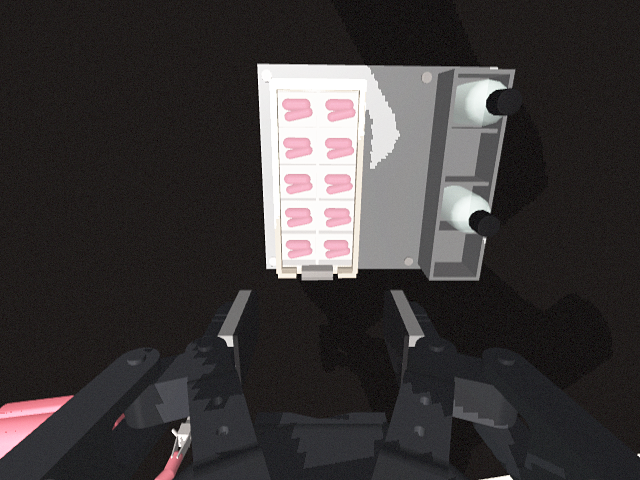

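```bash
python3 - <<'E'
from h import *
im=cv2.imread("pics/w17.png")
cv2.imwrite("pics/a.png",cv2.resize(im[70:120,262:382],None,fx=6.6,fy=6.6,interpolation=cv2.INTER_NEAREST))
cv2.imwrite("pics/b.png",cv2.resize(im[225:285,262:382],None,fx=6.6,fy=6.6,interpolation=cv2.INTER_NEAREST))
E
```

```text
(no output)
```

View pics/a.png

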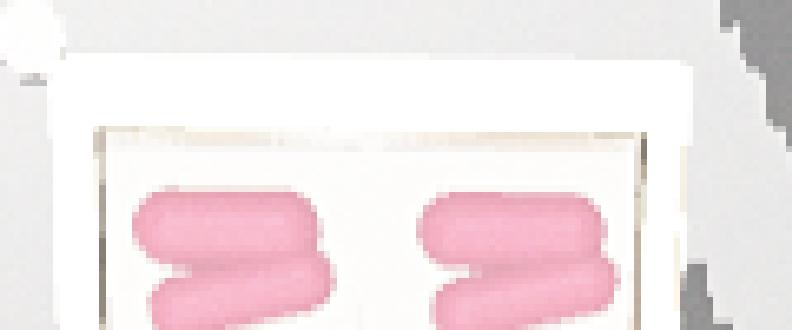

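View pics/b.png

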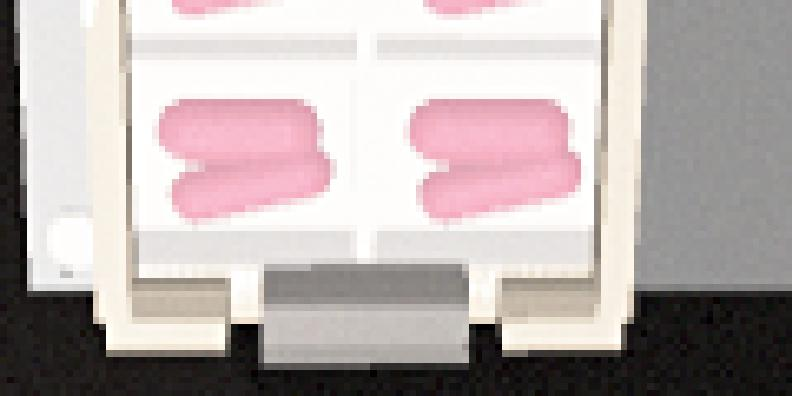

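```bash
python3 - <<'E'
from h import *
import pickle
p=pickle.load(open("w17.pkl","rb"))
g=lambda u,v,z: ray(p,u-.5,v-.5,z)
for z in (58,):
  c,y=fitrim(p,(276.1,89.24),(360.2,90.0),(280.6,240.15),(354.1,240.15),z); print("in rack",inrack(c))
for h in (0,3,6):
  e=g(318,273.5,58+h); c2=(g(280.6,240.15,58+h*.85)+g(354.1,240.15,58+h*.85))/2
  print(h,"far bevel",inrack(e),"clip mid",inrack(c2),"w",np.linalg.norm(g(280.6,240.15,58+h*.85)-g(354.1,240.15,58+h*.85)))
E
```

```text
centre [545.25 181.44] yaw -12.05 endyaw -11.98 w [54.17 54.3 ]
in rack [-0.86  0.85]
0 far bevel [65.2   1.59] clip mid [38.14  0.95] w 54.30027109022137
3 far bevel [63.79  1.54] clip mid [37.22  0.91] w 53.742947012871
6 far bevel [62.39  1.49] clip mid [36.31  0.87] w 53.1856229355206
```

Emit:
play_rows --moves '[[[0.04, -0.65, 0], 0.27, -1], [[0.04, -0.65, 0], 0.27, -1], [[0.04, -0.65, 0], 0.27, -1], [[0.04, -0.65, 0], 0.27, -1]]'

```text
clock: 16.98
position: [580.5, -26.0, 335.2]
ee_rot: [0.033, 0.999, 0.009, 0.013]
contact_force: [0.3, -0.5, 0.2]
gripper_width: 85.4
```

Emit:
play_rows --moves '[[[0.04, -0.65, 0], 0.28, -1], [[0.04, -0.65, 0], 0.28, -1], [[0.04, -0.65, 0], 0.28, -1], [[0.04, -0.65, 0], 0.28, -1], [[0.04, -0.65, -0.08], 0.28, -1], [[0.04, -0.65, -0.08], 0.28, -1]]'

```text
clock: 17.73
position: [591.9, -220.0, 308.1]
ee_rot: [-0.04, 0.999, 0.01, 0.009]
contact_force: [0.5, 1.5, 0.6]
gripper_width: 85.4
```

```bash
python3 - <<'E'
from h import *
import pickle
s=st()
p=shot("wrist","w18");pickle.dump(p,open("w18.pkl","wb"))
E
```

```text
t 17.73 pos [ 591.9  -219.98  308.07] jawyaw 4.6 tilt [  16.6   21.6 -999.6] F [0.46 1.54 0.56] T [-0.07  0.04  0.01] w 85.4
```

View pics/w18.png

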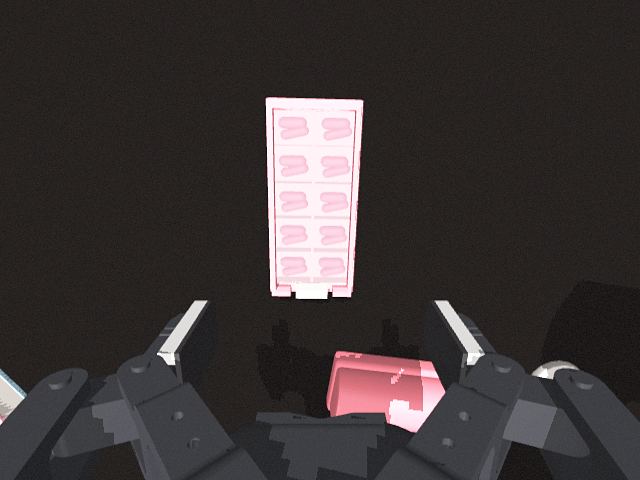

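```bash
python3 - <<'E'
from h import *
im=cv2.imread("pics/w18.png")
cv2.imwrite("pics/a.png",cv2.resize(im[90:150,258:378],None,fx=6.6,fy=6.6,interpolation=cv2.INTER_NEAREST))
cv2.imwrite("pics/b.png",cv2.resize(im[245:305,258:378],None,fx=6.6,fy=6.6,interpolation=cv2.INTER_NEAREST))
E
```

```text
(no output)
```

View pics/a.png

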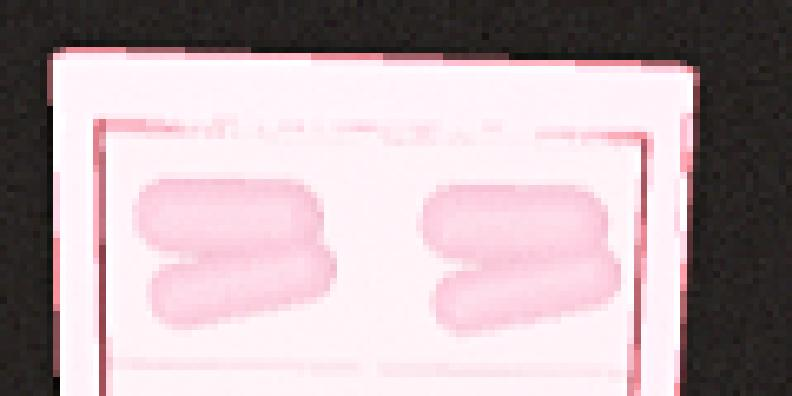

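View pics/b.png

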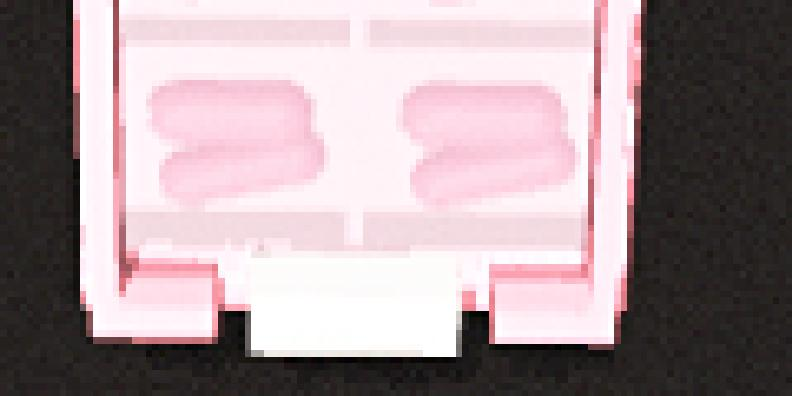

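```bash
python3 - <<'E'
from h import *
import pickle
p=pickle.load(open("w18.pkl","rb"))
c,y=fitrim(p,(272.1,108.0),(356.8,110.0),(275.6,260.15),(349.4,260.15))
print(fitcase(p,(315,200),[576,-219,4],thr=110))
a=np.radians(4.6); print("grasp tip target", c-35*np.array([np.cos(a),np.sin(a)]))
s=arm.read_state(); M=R.from_quat(s["ee_rot"]).as_matrix(); print("offset at 150:",150*M[:,2], "at178",178*M[:,2])
E
```

```text
centre [ 574.61 -221.08] yaw 3.45 endyaw 3.34 w [54.29 54.1 ]
(array([ 574.35, -221.15,    3.33]), np.float64(336.4375), 18040.5)
grasp tip target [ 539.7209026  -223.88758496]
offset at 150: [   2.93804594    3.06533243 -149.93989337] at178 [   3.48648118    3.63752782 -177.92867346]
```

Emit:
play_rows --moves '[[[-0.184, -0.021, -0.1], -0.04, -1], [[-0.184, -0.021, -0.2], -0.04, -1], [[-0.184, -0.021, -0.3], -0.04, -1], [[-0.184, -0.021, -0.35], -0.04, -1], [[-0.184, -0.021, -0.35], -0.04, -1], [[-0.184, -0.021, -0.35], -0.04, -1]]'

```text
clock: 18.52
position: [538.1, -226.1, 205.9]
ee_rot: [-0.03, 0.999, 0.009, 0.011]
contact_force: [0.1, 1.2, -0.3]
gripper_width: 85.6
```

```bash
python3 - <<'E'
from h import *
s=st(); M=R.from_quat(s["ee_rot"]).as_matrix(); print("grasp pt",s["position"]+150*M[:,2])
p=shot("wrist","w19")
E
```

```text
t 18.52 pos [ 538.13 -226.12  205.94] jawyaw 3.51 tilt [  22.3   19.4 -999.6] F [ 0.07  1.18 -0.3 ] T [-0.03  0.03 -0.05] w 85.6
grasp pt [ 541.47135232 -223.20316926   56.00566051]
```

View pics/w19.png

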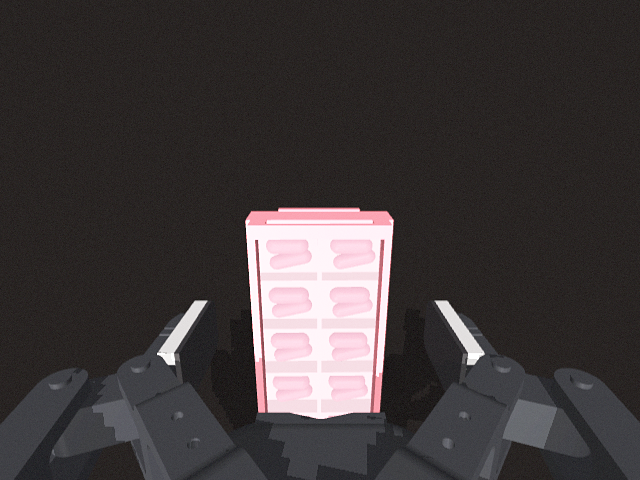

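Emit:
play_rows --moves '[[[-0.006, 0, -0.05], 0, -1], [[-0.006, 0, -0.093], 0, -1], [[-0.006, 0, -0.093], 0, -1], [[-0.006, 0, -0.093], 0, 1], [[-0.006, 0, -0.093], 0, 1], [[-0.006, 0, -0.093], 0, 1], [[-0.006, 0, -0.093], 0, 1], [[-0.006, 0, -0.093], 0, 1]]'

```text
clock: 19.58
position: [536.5, -226.2, 178.8]
ee_rot: [-0.03, 0.999, 0.009, 0.012]
contact_force: [0.5, 0.2, 4.4]
gripper_width: 62.1
```

```bash
python3 - <<'E'
from h import *
s=st()
p=shot("wrist","w20")
im=cv2.imread("pics/w20.png")
cv2.imwrite("pics/a.png",cv2.resize(im[215:335,230:415],None,fx=4.3,fy=4.3,interpolation=cv2.INTER_NEAREST))
E
```

```text
t 19.57 pos [ 536.53 -226.24  178.78] jawyaw 3.51 tilt [  23.8   19.1 -999.5] F [0.49 0.2  4.45] T [ 0.13  0.18 -0.04] w 62.1
```

View pics/a.png

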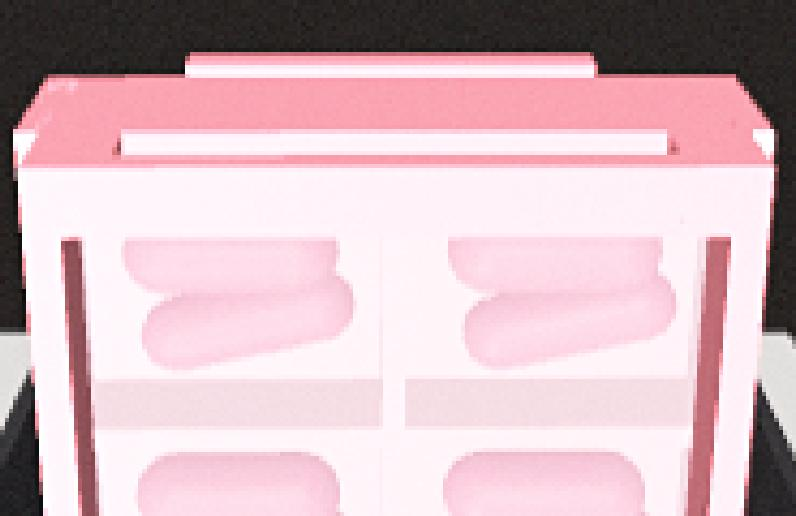

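```bash
python3 - <<'E'
from h import *
s=st(); p=arm.get_image("wrist"); M=R.from_quat(s["ee_rot"]).as_matrix()
z=33
a=ray(p,244.2-.5,269.85,z); b=ray(p,400.0-.5,269.85,z); e=ray(p,321,252.9,z)
a_=np.radians(3.45); d=np.array([np.cos(a_),np.sin(a_),0])
m=(a+b)/2; c=m+64*d; c[2]=0; c2=e+70*d
print("w",np.linalg.norm(a-b),"case centre",c,c2)
T=M.T@(c-s["position"]); print("case origin in tool",T, "case axis in tool",M.T@d, "case up in tool", M.T@[0,0,1])
E
```

```text
t 19.62 pos [ 536.55 -226.22  178.77] jawyaw 3.51 tilt [  23.8   19.1 -999.5] F [-0.69  0.66  4.72] T [ 0.15  0.15 -0.08] w 62.4
w 53.99565364327962 case centre [ 575.3610381  -220.92654912    0.        ] [ 575.0745188  -221.28257702   33.        ]
case origin in tool [-34.6039174   -0.24131485 179.71303743] case axis in tool [-0.99969026 -0.00105129  0.02486525] case up in tool [-0.02487992  0.01762428 -0.99953508]
```

```bash
cat >> h.py <<'E'
Tt=np.array([-34.6,-0.24,179.71]); IV=rackpt(-0.86,0.85,50); IY=-12.05
def tcp_for(s_,lat,zb,M):  # case origin at IV + s along, lat, bottom zb
    a=np.radians(IY); d=np.array([np.cos(a),np.sin(a)]); n=np.array([-d[1],d[0]])
    o=np.r_[IV[:2]+s_*d+lat*n,zb]; return o-M@Tt
def case_now(s):
    M=R.from_quat(s["ee_rot"]).as_matrix(); o=s["position"]+M@Tt; a=np.radians(IY); d=np.array([np.cos(a),np.sin(a)]); n=np.array([-d[1],d[0]])
    ax=M@np.array([-0.99969026,-0.00105129,0.02486525])
    return (o[:2]-IV[:2])@d,(o[:2]-IV[:2])@n,o[2],np.degrees(np.arctan2(ax[1],ax[0])),np.degrees(ax[2])
E
python3 - <<'E'
from h import *
s=st(); M=R.from_quat(s["ee_rot"]).as_matrix(); M2=R.from_euler("z",-15.5,degrees=True).as_matrix()@M
t=tcp_for(7.5,0,100,M2); print(t,"shift",(t-s["position"])/300,"turn",-15.5/30)
E
```

```text
t 19.68 pos [ 536.54 -226.24  178.77] jawyaw 3.51 tilt [  23.8   19.1 -999.5] F [-0.25  0.84  6.35] T [ 0.18  0.13 -0.03] w 62.3
[513.78058951 185.14395795 278.76991248] shift [-0.07586331  1.37127978  0.33332925] turn -0.5166666666666667
```

Emit:
play_rows --moves '[[[0, 0, 0.15], 0, 1], [[0, 0, 0.3], 0, 1], [[-0.04, 0.7, 0.33], -0.26, 1], [[-0.04, 0.7, 0.33], -0.26, 1], [[-0.04, 0.7, 0.33], -0.26, 1], [[-0.04, 0.7, 0.33], -0.26, 1], [[-0.04, 0.7, 0.33], -0.26, 1], [[-0.04, 0.7, 0.33], -0.26, 1]]'

```text
clock: 20.68
position: [524.1, -16.7, 277.0]
ee_rot: [0.038, 0.999, 0.008, 0.012]
contact_force: [0.7, -0.4, -2.3]
gripper_width: 62.6
```

```bash
python3 - <<'E'
from h import *
s=st(); print(case_now(s)); M=R.from_quat(s["ee_rot"]).as_matrix(); dy=IY-case_now(s)[3]; M2=R.from_euler("z",dy,degrees=True).as_matrix()@M
t=tcp_for(7.5,0,85,M2); print(t,"shift",(t-s["position"])/300,"turn",dy/30)
shot("wrist","w21",scale=4.3,crop=(230,215,415,335))
E
```

```text
t 20.68 pos [524.14 -16.7  276.96] jawyaw -4.32 tilt [  24.1   15.4 -999.6] F [ 0.69 -0.38 -2.3 ] T [-0.03  0.14  0.01] w 62.6
(np.float64(58.674159523395794), np.float64(-190.18207104225206), np.float64(98.1079592198526), np.float64(-4.381818306010641), np.float64(-0.11787004684833893))
[514.15796367 185.1513465  263.85121091] shift [-0.03327699  0.67283617 -0.0436932 ] turn -0.255606056466312
```

View pics/w21.png

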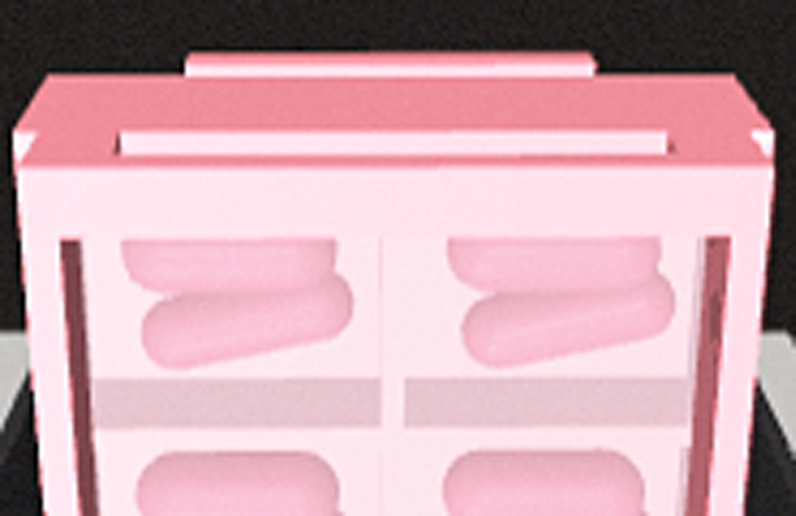

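Emit:
play_rows --moves '[[[-0.033, 0.673, 0], -0.256, 1], [[-0.033, 0.673, 0], -0.256, 1], [[-0.033, 0.673, 0], -0.256, 1], [[-0.033, 0.673, 0], -0.256, 1], [[-0.033, 0.673, -0.044], -0.256, 1], [[-0.033, 0.673, -0.06], -0.256, 1], [[-0.033, 0.673, -0.06], -0.256, 1]]'

```text
clock: 21.6
position: [514.3, 183.1, 258.1]
ee_rot: [0.106, 0.994, 0.006, 0.011]
contact_force: [0.1, -0.4, -1.6]
gripper_width: 62.3
```

```bash
python3 - <<'E'
from h import *
s=st(); print(np.round(case_now(s),2)); M=R.from_quat(s["ee_rot"]).as_matrix(); dy=IY-case_now(s)[3]; M2=R.from_euler("z",dy,degrees=True).as_matrix()@M
t=tcp_for(7.5,0,61,M2); print(t,"shift",(t-s["position"])/300,"turn",dy/30)
shot("wrist","w22",scale=3.2,crop=(210,150,450,320))
E
```

```text
t 21.6 pos [514.31 183.08 258.06] jawyaw -12.19 tilt [  24.2   10.4 -999.7] F [ 0.12 -0.36 -1.56] T [0.03 0.13 0.02] w 62.3
[  7.84  -2.46  79.15 -12.25  -0.2 ]
[514.46960219 185.41806696 239.90983782] shift [ 0.00053443  0.00779823 -0.06050109] turn 0.006656071883870792
```

View pics/w22.png

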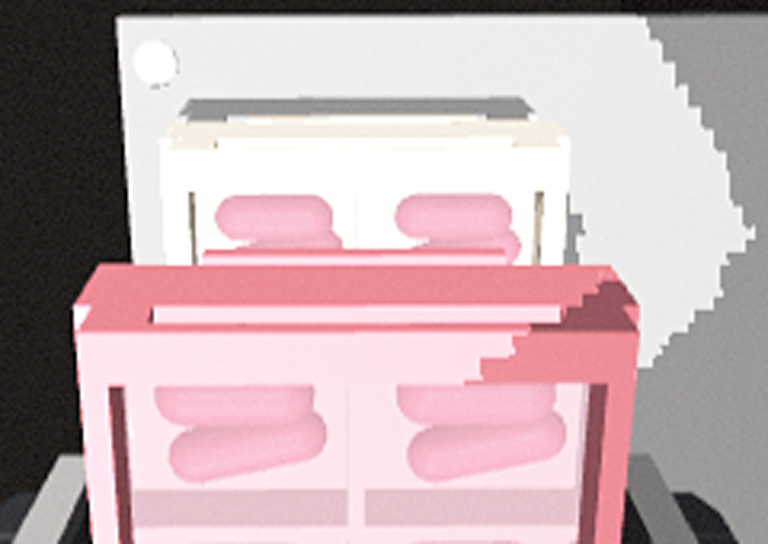

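Emit:
play_rows --moves '[[[0.0005, 0.008, -0.03], 0.007, 1], [[0.0005, 0.008, -0.05], 0.007, 1], [[0.0005, 0.009, -0.055], 0.007, 1], [[0.0005, 0.009, -0.057], 0.007, 1], [[0.0005, 0.009, -0.057], 0.007, 1], [[0.0005, 0.009, -0.057], 0.007, 1]]'

```text
clock: 22.4
position: [514.7, 186.2, 241.8]
ee_rot: [0.104, 0.994, 0.007, 0.012]
contact_force: [0.1, 0.4, -1.3]
gripper_width: 62.6
```

```bash
python3 - <<'E'
from h import *
s=st(); print(np.round(case_now(s),2))
p=arm.get_image("wrist"); im=p["pixels"][:,:,::-1]; x0,y0,f=225,180,4.2
z=cv2.resize(im[y0:y0+90,x0:x0+185],None,fx=f,fy=f,interpolation=cv2.INTER_NEAREST)
a=np.radians(IY); d=np.array([np.cos(a),np.sin(a)]); n=np.array([-d[1],d[0]])
for P in [(-64,27,58),(-64,-27,58),(-70,30,58),(-70,-30,58),(-70,32,50),(-70,-32,50)]:
    u=proj(p,np.r_[IV[:2]+P[0]*d+P[1]*n,P[2]])[0]; cv2.circle(z,(int((u[0]+.5-x0)*f),int((u[1]+.5-y0)*f)),3,(0,0,255),-1)
cv2.imwrite("pics/a.png",z)
E
```

```text
t 22.4 pos [514.71 186.2  241.79] jawyaw -11.95 tilt [  25.8   11.5 -999.6] F [ 0.13  0.37 -1.29] T [0.02 0.15 0.02] w 62.6
[  7.82   1.07  62.93 -12.01  -0.12]
```

View pics/a.png

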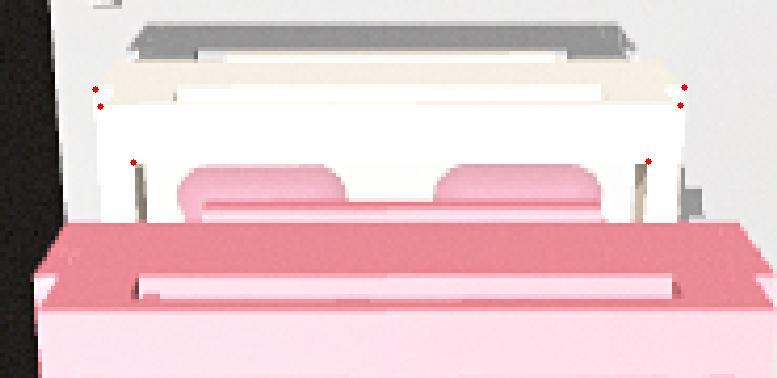

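Emit:
play_rows --moves '[[[-0.001, -0.004, -0.01], 0, 1], [[-0.001, -0.004, -0.02], 0, 1], [[-0.001, -0.004, -0.03], 0, 1], [[-0.001, -0.005, -0.038], 0, 1], [[-0.001, -0.005, -0.042], 0, 1], [[-0.001, -0.005, -0.042], 0, 1]]'

```text
clock: 23.2
position: [515.3, 185.2, 230.9]
ee_rot: [0.104, 0.994, 0.008, 0.014]
contact_force: [-2.3, 0.1, 7.5]
gripper_width: 62.6
```

```bash
python3 - <<'E'
from h import *
s=st(); print(np.round(case_now(s),2))
shot("wrist","w23",scale=3.2,crop=(210,150,450,320))
E
```

```text
t 23.2 pos [515.27 185.17 230.9 ] jawyaw -11.88 tilt [  29.6   13.1 -999.5] F [-2.32  0.14  7.49] T [-0.3   0.03 -0.07] w 62.6
[  9.2    0.64  52.19 -11.95   0.08]
```

View pics/w23.png

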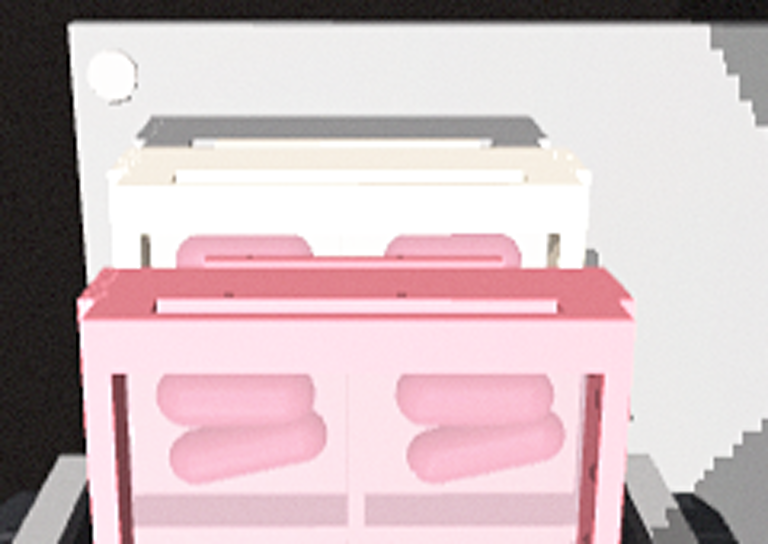

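Emit:
play_rows --moves '[[[-0.002, -0.002, -0.008], 0, 1], [[-0.008, -0.002, -0.011], 0, 1], [[-0.016, -0.001, -0.011], 0, 1], [[-0.024, 0.001, -0.011], 0, 1], [[-0.03, 0.002, -0.011], 0, 1], [[-0.034, 0.003, -0.01], 0, 1]]'

```text
clock: 24.0
position: [507.7, 186.9, 230.8]
ee_rot: [0.102, 0.995, 0.01, 0.019]
contact_force: [4.0, -3.1, 5.9]
gripper_width: 62.4
```

```bash
python3 - <<'E'
from h import *
s=st(); print(np.round(case_now(s),2))
shot("wrist","w24",scale=3.2,crop=(210,150,450,320))
E
```

```text
t 24.0 pos [507.74 186.88 230.78] jawyaw -11.73 tilt [  39.2   16.8 -999.1] F [ 4.04 -3.14  5.91] T [-0.89 -1.44 -0.03] w 62.4
[  3.     1.83  52.43 -11.81   0.57]
```

View pics/w24.png

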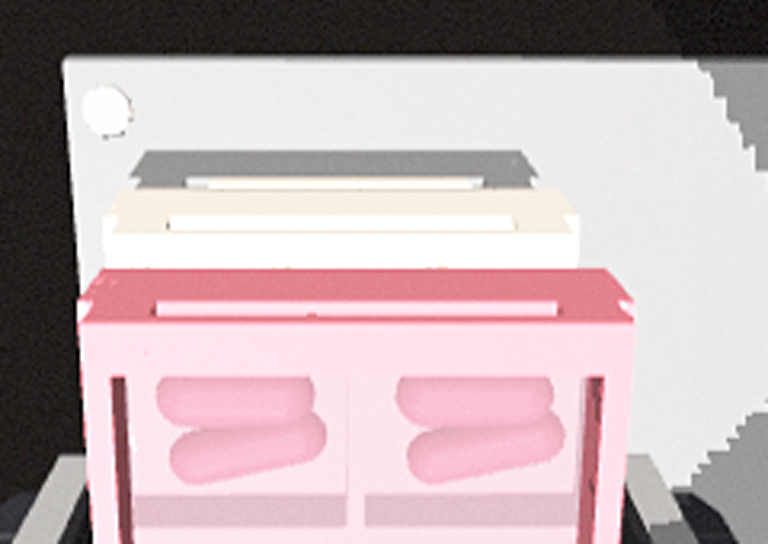

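Emit:
play_rows --moves '[[[-0.002, -0.006, -0.003], 0, 1], [[-0.01, -0.005, -0.005], 0, 1], [[-0.018, -0.004, -0.005], 0, 1], [[-0.024, -0.003, -0.004], 0, 1], [[-0.024, -0.003, -0.003], 0, 1]]'

```text
clock: 24.68
position: [501.9, 186.4, 230.4]
ee_rot: [0.102, 0.994, 0.012, 0.021]
contact_force: [8.5, -1.4, -0.3]
gripper_width: 62.5
```

```bash
python3 - <<'E'
from h import *
s=st(); print(np.round(case_now(s),2))
shot("wrist","w25",scale=3.2,crop=(210,150,450,320))
E
```

```text
t 24.68 pos [501.91 186.37 230.43] jawyaw -11.68 tilt [  43.9   18.7 -998.9] F [ 8.52 -1.43 -0.31] T [-0.69 -2.19 -0.03] w 62.5
[ -1.84   0.64  52.28 -11.76   0.82]
```

View pics/w25.png

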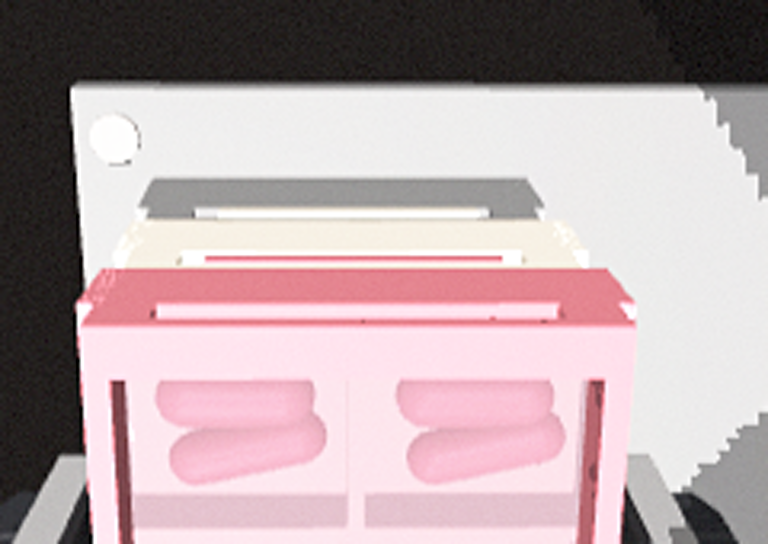

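Emit:
play_rows --moves '[[[0, 0, 0], 0, -1], [[0, 0, 0], 0, -1], [[0, 0, 0], 0, -1], [[0, 0, 0.04], 0, -1], [[0, 0, 0.12], 0, -1], [[0, 0, 0.2], 0, -1], [[0.1, -0.02, 0.25], 0, -1], [[0.15, -0.03, 0.25], 0, -1], [[0.15, -0.03, 0.25], 0, -1], [[0.15, -0.03, 0.25], 0, -1]]'

```text
clock: 25.98
position: [546.1, 177.1, 304.2]
ee_rot: [0.102, 0.995, 0.011, 0.02]
contact_force: [-0.4, 0.1, 0.2]
gripper_width: 85.3
```

```bash
python3 - <<'E'
from h import *
import pickle
s=st(); print("TCP in rack",inrack(s["position"]))
p=shot("wrist","w26");pickle.dump(p,open("w26.pkl","wb"))
E
```

```text
t 25.98 pos [546.13 177.13 304.22] jawyaw -11.71 tilt [  41.1   17.4 -999. ] F [-0.45  0.13  0.17] T [-0.05  0.1   0.01] w 85.3
TCP in rack [ 0.9  -3.18]
```

View pics/w26.png

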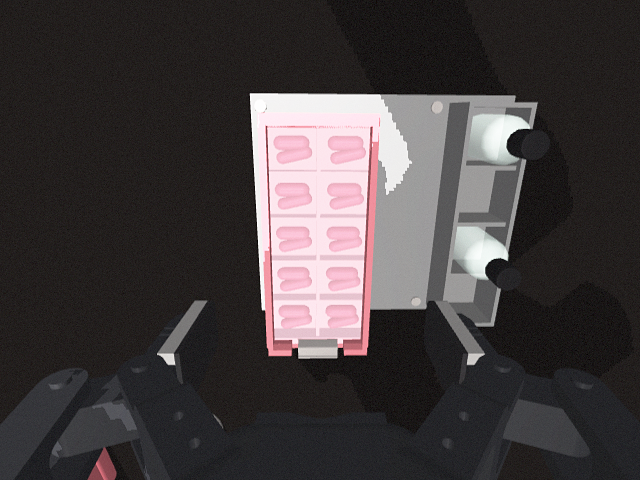

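Emit:
play_rows --moves '[[[0.13, -0.029, 0], 0, 1], [[0.13, -0.029, 0], 0, 1], [[0.13, -0.029, 0], 0, 1], [[0.13, -0.029, 0], 0, 1], [[0.13, -0.029, 0], 0, 1], [[0.13, -0.029, -0.08], 0, 1], [[0.13, -0.029, -0.14], 0, 1], [[0.13, -0.029, -0.14], 0, 1]]'

```text
clock: 27.02
position: [584.4, 168.5, 261.1]
ee_rot: [0.102, 0.995, 0.01, 0.018]
contact_force: [0.5, 0.1, 0.4]
gripper_width: -0.3
```

```bash
python3 - <<'E'
from h import *
s=st(); M=R.from_quat(s["ee_rot"]).as_matrix(); t=s["position"]+173*M[:,2]; print("tip",inrack(t),t[2])
E
```

```text
t 27.02 pos [584.44 168.46 261.15] jawyaw -11.68 tilt [  38.5   16.  -999.1] F [0.54 0.08 0.38] T [-0.03  0.06 -0.04] w -0.3
tip [46.11  0.56] 88.30024112531152
```

Emit:
play_rows --moves '[[[0, 0, -0.015], 0, 1], [[0, 0, -0.025], 0, 1], [[0, 0, -0.035], 0, 1], [[0, 0, -0.045], 0, 1], [[0, 0, -0.052], 0, 1], [[-0.002, 0, -0.058], 0, 1], [[-0.002, 0, -0.06], 0, 1], [[-0.002, 0, -0.06], 0, 1]]'

```text
clock: 28.02
position: [584.4, 168.7, 248.3]
ee_rot: [0.101, 0.995, 0.01, 0.021]
contact_force: [-7.6, -2.0, 22.2]
gripper_width: -0.0
```

```bash
python3 - <<'E'
from h import *
s=st(); M=R.from_quat(s["ee_rot"]).as_matrix(); t=s["position"]+173*M[:,2]; print("tip",inrack(t),t[2])
E
```

```text
t 28.02 pos [584.44 168.71 248.31] jawyaw -11.57 tilt [  43.    16.6 -998.9] F [-7.57 -2.03 22.19] T [-0.33  2.11  0.03] w -0.0
tip [46.79  1.08] 75.48929753530842
```

Emit:
play_rows --moves '[[[0, 0, 0.05], 0, 1], [[0, 0, 0.15], 0, 1], [[-0.06, 0.01, 0.3], 0, 1], [[-0.06, 0.01, 0.38], 0, 1], [[-0.06, 0.01, 0.38], 0, 1], [[-0.06, 0.01, 0.38], 0, 1], [[-0.06, 0.01, 0.38], 0, 1]]'

```text
clock: 28.9
position: [566.3, 171.5, 360.6]
ee_rot: [0.101, 0.995, 0.01, 0.019]
contact_force: [-0.7, 0.5, -0.3]
gripper_width: -0.3
```

```bash
python3 - <<'E'
from h import *
import pickle
s=st()
p=shot("wrist","w27");pickle.dump(p,open("w27.pkl","wb")); shot("scene","s27",scale=3,crop=(230,210,450,390))
im=cv2.imread("pics/w27.png")
cv2.imwrite("pics/full.png",im)
E
```

```text
t 28.9 pos [566.3  171.51 360.61] jawyaw -11.59 tilt [  40.3   15.2 -999.1] F [-0.67  0.48 -0.35] T [-0.05  0.07 -0.02] w -0.3
```

View pics/w27.png

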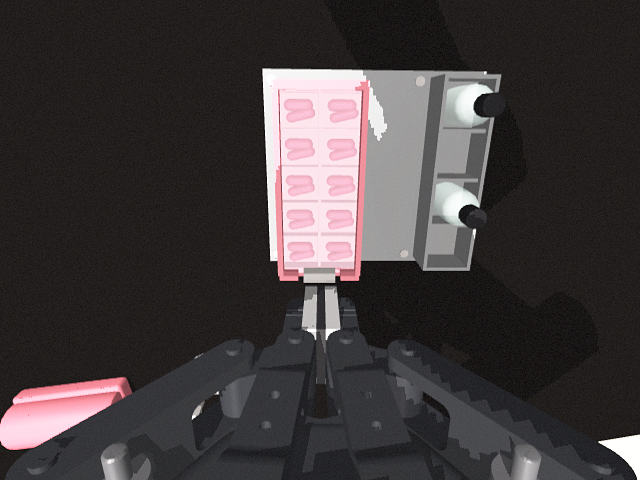

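View pics/s27.png

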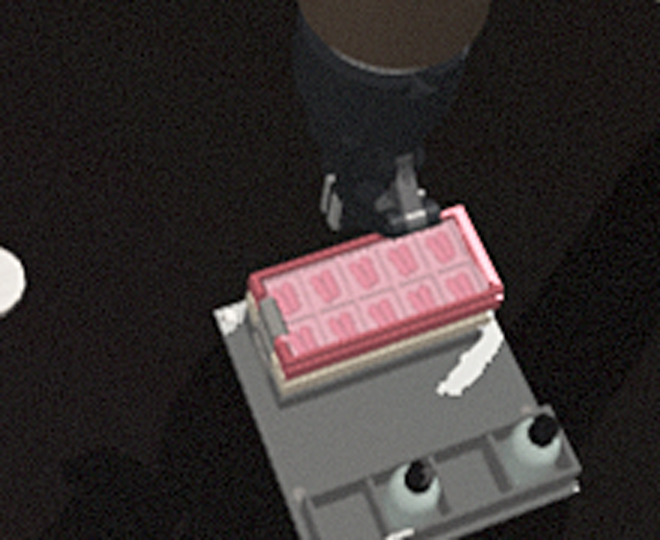

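```bash
python3 - <<'E'
from h import *
im=cv2.imread("pics/w27.png")
cv2.imwrite("pics/a.png",cv2.resize(im[72:122,262:382],None,fx=6.6,fy=6.6,interpolation=cv2.INTER_NEAREST))
cv2.imwrite("pics/b.png",cv2.resize(im[228:288,262:382],None,fx=6.6,fy=6.6,interpolation=cv2.INTER_NEAREST))
E
```

```text
(no output)
```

View pics/a.png

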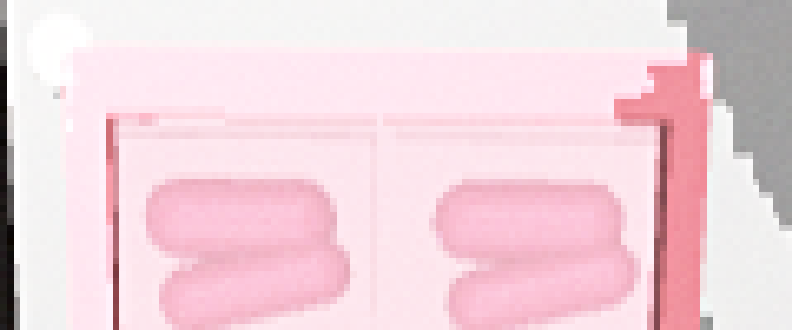

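View pics/b.png

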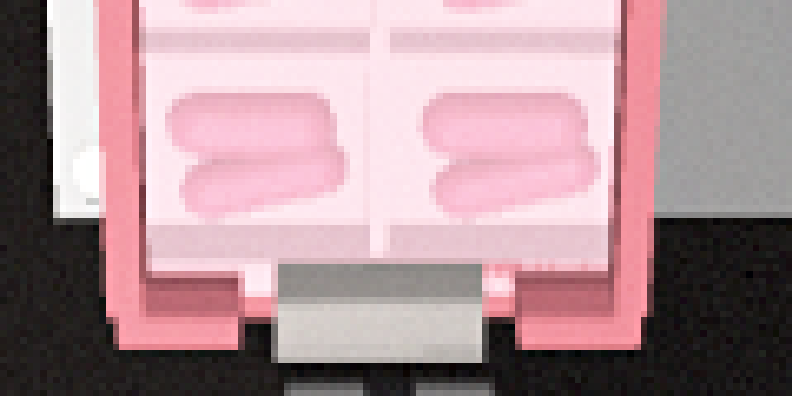

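```bash
python3 - <<'E'
from h import *
import pickle
p=pickle.load(open("w27.pkl","rb"))
g=lambda u,v,z: ray(p,u-.5,v-.5,z)
c,y=fitrim(p,(278.06,89.4),(363.1,89.9),(282.8,243.15),(356.8,243.15),83); print("in rack",inrack(c))
for h in (0,3,6):
  L,Rr=g(282.8,243.15,83+h*.85),g(356.8,243.15,83+h*.85)
  print(h,"far bevel",inrack(g(320,275.9,83+h)),"end",inrack(g(320,280.7,83+h)),"clip w",np.linalg.norm(L-Rr))
E
```

```text
centre [544.08 182.07] yaw -11.95 endyaw -11.85 w [53.88 54.04]
in rack [-2.14  1.21]
0 far bevel [64.02  1.72] end [68.04  1.76] clip w 54.040805223603535
3 far bevel [62.58  1.64] end [66.54  1.68] clip w 53.476863938281824
6 far bevel [61.13  1.56] end [65.05  1.6 ] clip w 52.91292265296019
```

```bash
python3 - <<'E'
from h import *
p=arm.get_image("scene"); im=p["pixels"][:,:,::-1]; x0,y0,f=300,270,6
z=cv2.resize(im[y0:y0+80,x0:x0+120],None,fx=f,fy=f,interpolation=cv2.INTER_CUBIC)
for P,c in [((70,30,83),(0,255,0)),((70,-30,83),(0,255,0)),((-70,30,83),(0,255,0)),((-70,-30,83),(0,255,0)),((70,32,60),(255,0,0)),((-70,32,60),(255,0,0)),((70,32,35),(255,0,0)),((-70,32,35),(255,0,0)),((70,32,0),(0,255,255)),((-70,32,0),(0,255,255))]:
    u=proj(p,rackpt(P[0]-1,P[1]+1,P[2]))[0]; cv2.circle(z,(int((u[0]+.5-x0)*f),int((u[1]+.5-y0)*f)),4,c,-1)
cv2.imwrite("pics/sc.png",z)
E
```

```text
(no output)
```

View pics/sc.png

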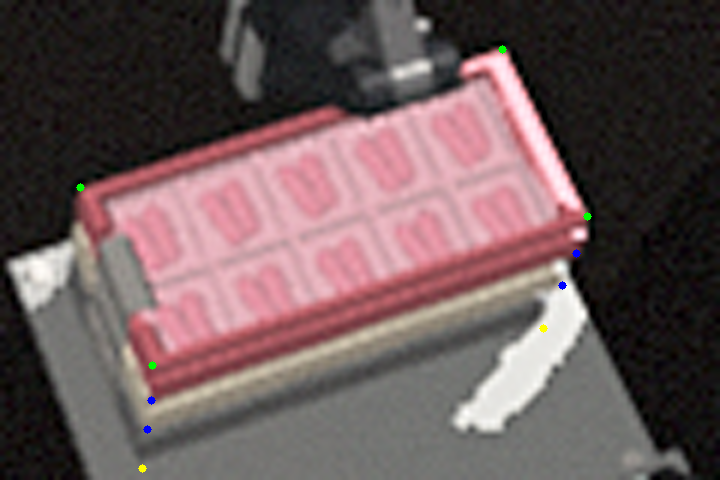

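```bash
python3 - <<'E'
from h import *
s=st(); print(np.abs(s["joint_vel"]).max()); print(arm.job_done())
E
```

```text
t 29.05 pos [566.48 171.67 361.27] jawyaw -11.58 tilt [  41.4   15.7 -999. ] F [0.59 0.94 0.72] T [-0.02  0.09  0.05] w -0.3
0.006047874326916628
the job is handed in; nothing more can be done
None
```

I stacked the ivory case on the grey bottom case and the rose case on the ivory, then handed the job in at 29 s. For each one I tucked the tongue under the bridge and pressed the clip end down with the closed fingertips.

- **Fully home:** under 22 to 32 N each case stopped moving. The fingertips read 50.4 mm on the ivory lid and 75.5 mm on the rose lid, so the two are 25 mm apart as they should be.
- **Flat:** for each case, the wrist-camera length and width fit a case lying flat, not one propped on its clip. In the scene camera, all four top corners of the rose fit a level case at 83 mm.
- **Straight:** ivory is off the rack by about -0.9 mm in x and +0.9 mm in y. Rose is off the ivory by about -1.3 mm in x and +0.4 mm in y. Both are turned less than 0.3 degrees.
- **Disagreement:** the rose's x offset is slightly more than the 1 mm play stated. That is within camera error and the 3 mm limit.
- **Tool tilt:** over the contact moves the tool slowly tilted to about 2.5 degrees. I allowed for this in the measurements.
- **Not re-checked:** I did not measure the bottles, the finger rest or the clip stand again at the end. No planned move went near them and no unexpected force showed up. The two bottles stand in place in the last pictures.

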